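# Change over the tube mixer

## Task

Change over the tube mixer: first, before touching the tubes in it, throw its switch right over to off. Take every finished tube out of the mixer's spring jaws and rest it level and centred in the notches of the wooden saddle rack, and press every fresh tube from the table down into a free station of the mixer until it is snapped fully home, centred between the jaws. Only when all tubes are in place, throw the mixer's switch right over to run again; leave the bowl, bottle and jar where they stand.

Things in the scene. Friction and masses are not known exactly. Their poses are not given: they have to be found in the camera images.
- done0_mid (a point): sealed amber glass tube, 150 mm long, 28 mm diameter, 90 g, with a 28 x 28 x 22 mm square black cap at its +x end (stops rolling). Point on its axis, half-way along; x runs along the tube. All tubes look alike. A mixed (finished) tube, at the start held in the jaws of station 0 of the mixer, if present; two or three of the three are.
- done1_mid (a point): sealed amber glass tube, 150 mm long, 28 mm diameter, 90 g, with a 28 x 28 x 22 mm square black cap at its +x end (stops rolling). Point on its axis, half-way along; x runs along the tube. All tubes look alike. A mixed (finished) tube, at the start held in the jaws of station 1 of the mixer, if present; two or three of the three are.
- done2_mid (a point): sealed amber glass tube, 150 mm long, 28 mm diameter, 90 g, with a 28 x 28 x 22 mm square black cap at its +x end (stops rolling). Point on its axis, half-way along; x runs along the tube. All tubes look alike. A mixed (finished) tube, at the start held in the jaws of station 2 of the mixer, if present; two or three of the three are.
- new0_mid (a point): sealed amber glass tube, 150 mm long, 28 mm diameter, 90 g, with a 28 x 28 x 22 mm square black cap at its +x end (stops rolling). Point on its axis, half-way along; x runs along the tube. All tubes look alike. A fresh tube, at the start lying on the open table, if present; two or three of the three are.
- new1_mid (a point): sealed amber glass tube, 150 mm long, 28 mm diameter, 90 g, with a 28 x 28 x 22 mm square black cap at its +x end (stops rolling). Point on its axis, half-way along; x runs along the tube. All tubes look alike. A fresh tube, at the start lying on the open table, if present; two or three of the three are.
- new2_mid (a point): sealed amber glass tube, 150 mm long, 28 mm diameter, 90 g, with a 28 x 28 x 22 mm square black cap at its +x end (stops rolling). Point on its axis, half-way along; x runs along the tube. All tubes look alike. A fresh tube, at the start lying on the open table, if present; two or three of the three are.
- clip0 (a point): station 0: where the centre of a tube lies when pressed fully home in these spring jaws; x along the seated tube (either way round is right), z up; 86 mm above the table, 36 mm above the mixer's plate. A tube pushed straight down (10 to 20 N) spreads the jaws and snaps on to its seats; a like straight pull upwards takes it out.
- clip1 (a point): station 1: where the centre of a tube lies when pressed fully home in these spring jaws; x along the seated tube (either way round is right), z up; 86 mm above the table, 36 mm above the mixer's plate. Each station has two pairs of steel jaws, 10 mm wide, 38 mm either side of this point along x; the 66 mm of tube between them is free to grip.
- clip2 (a point): station 2: where the centre of a tube lies when pressed fully home in these spring jaws; x along the seated tube (either way round is right), z up; 86 mm above the table, 36 mm above the mixer's plate. Jaws reach 25 mm above this point and stand up to 21 mm beside the tube's axis (25 when spread); their mouth narrows to 18 mm, 11 mm above this point.
- notch0 (a point): place 0 of the pale wooden saddle rack: where the centre of a tube lies when it rests level and centred in this pair of 90 degree V notches; x along the tube (either way round is right), z up; 50 mm above the table. The notched cheeks are 10 mm thick, 38 mm either side of this point along x; the tube is free between them.
- notch1 (a point): place 1 of the pale wooden saddle rack: where the centre of a tube lies when it rests level and centred in this pair of 90 degree V notches; x along the tube (either way round is right), z up; 50 mm above the table. Cheek tips reach 5 mm above this point. Places lie 66 mm apart. Rack base 110 x 200 mm, fixed.
- notch2 (a point): place 2 of the pale wooden saddle rack: where the centre of a tube lies when it rests level and centred in this pair of 90 degree V notches; x along the tube (either way round is right), z up; 50 mm above the table. 
- switch (a joint): toggle lever on the front of the mixer (the white box with the aluminium plate): 0 = off, leaning to the mixer's -x; 1.0 rad = run, leaning to the mixer's +x (towards the tubes). It turns about the mixer's y axis, stays where it is left and moves at a push of 1 to 2 N on its tip. It starts at run.
- switch_tip (a point): centre of the ball tip (26 mm diameter) of the mixer's toggle lever, 55 mm from its pivot; the pivot is at x = -140, y = 0 mm in the mixer's frame and 64 mm above the table; at 0 and at 1.0 rad the tip is 112 mm above the table, 26 mm before or behind the pivot along the mixer's x, at half-way 119 mm above it. It can be pinched from above.
- mixer: tube mixer fixed to the table: white housing 280 x 200 mm, 42 mm high, with an aluminium plate on top (212 mm wide, top at 50 mm) that carries stations 0, 1, 2 side by side along its y. Origin on the table under station 1; its x runs along the seated tubes, away from the switch; housing from x = -175 to +105 mm.
- bowl: bystander: clear glass bowl, 104 mm wide, 50 mm high; origin at its underside.
- flask: bystander: white plastic bottle, 48 mm diameter, 120 mm high; origin at its underside.
- jar: bystander: amber jar with red cap, 60 mm diameter, 85 mm high; origin at its underside.
Things that resemble listed ones, but are neither listed nor needed, are in the scene too. Leave any turquoise look-alike of the part that bears new0_mid alone.

How it is judged:
On the way, in this order (a step that is already met when the one before it is completed fails the run):
1. the switch is thrown to off while all finished tubes are still in the mixer (value of joint switch below 0.2 rad and distance of each of done0_mid, done1_mid, done2_mid from where it was at the start of the episode below 0.02 m), for 0.2 s.
2. every finished tube rests level in the saddle rack and every fresh tube is fully home in a station of the mixer, with the switch off (((x of done0_mid in the frame of notch0 between -0.012 and 0.012 m and y of done0_mid in the frame of notch0 between -0.005 and 0.005 m and z of done0_mid in the frame of notch0 between -0.004 and 0.004 m and angle between the x axis of done0_mid and the x axis of notch0, either way round below 0.08 rad) or (x of done0_mid in the frame of notch1 between -0.012 and 0.012 m and y of done0_mid in the frame of notch1 between -0.005 and 0.005 m and z of done0_mid in the frame of notch1 between -0.004 and 0.004 m and angle between the x axis of done0_mid and the x axis of notch1, either way round below 0.08 rad) or (x of done0_mid in the frame of notch2 between -0.012 and 0.012 m and y of done0_mid in the frame of notch2 between -0.005 and 0.005 m and z of done0_mid in the frame of notch2 between -0.004 and 0.004 m and angle between the x axis of done0_mid and the x axis of notch2, either way round below 0.08 rad)) and ((x of done1_mid in the frame of notch0 between -0.012 and 0.012 m and y of done1_mid in the frame of notch0 between -0.005 and 0.005 m and z of done1_mid in the frame of notch0 between -0.004 and 0.004 m and angle between the x axis of done1_mid and the x axis of notch0, either way round below 0.08 rad) or (x of done1_mid in the frame of notch1 between -0.012 and 0.012 m and y of done1_mid in the frame of notch1 between -0.005 and 0.005 m and z of done1_mid in the frame of notch1 between -0.004 and 0.004 m and angle between the x axis of done1_mid and the x axis of notch1, either way round below 0.08 rad) or (x of done1_mid in the frame of notch2 between -0.012 and 0.012 m and y of done1_mid in the frame of notch2 between -0.005 and 0.005 m and z of done1_mid in the frame of notch2 between -0.004 and 0.004 m and angle between the x axis of done1_mid and the x axis of notch2, either way round below 0.08 rad)) and ((x of done2_mid in the frame of notch0 between -0.012 and 0.012 m and y of done2_mid in the frame of notch0 between -0.005 and 0.005 m and z of done2_mid in the frame of notch0 between -0.004 and 0.004 m and angle between the x axis of done2_mid and the x axis of notch0, either way round below 0.08 rad) or (x of done2_mid in the frame of notch1 between -0.012 and 0.012 m and y of done2_mid in the frame of notch1 between -0.005 and 0.005 m and z of done2_mid in the frame of notch1 between -0.004 and 0.004 m and angle between the x axis of done2_mid and the x axis of notch1, either way round below 0.08 rad) or (x of done2_mid in the frame of notch2 between -0.012 and 0.012 m and y of done2_mid in the frame of notch2 between -0.005 and 0.005 m and z of done2_mid in the frame of notch2 between -0.004 and 0.004 m and angle between the x axis of done2_mid and the x axis of notch2, either way round below 0.08 rad)) and ((x of new0_mid in the frame of clip0 between -0.012 and 0.012 m and y of new0_mid in the frame of clip0 between -0.004 and 0.004 m and z of new0_mid in the frame of clip0 between -0.0035 and 0.0035 m and angle between the x axis of new0_mid and the x axis of clip0, either way round below 0.08 rad) or (x of new0_mid in the frame of clip1 between -0.012 and 0.012 m and y of new0_mid in the frame of clip1 between -0.004 and 0.004 m and z of new0_mid in the frame of clip1 between -0.0035 and 0.0035 m and angle between the x axis of new0_mid and the x axis of clip1, either way round below 0.08 rad) or (x of new0_mid in the frame of clip2 between -0.012 and 0.012 m and y of new0_mid in the frame of clip2 between -0.004 and 0.004 m and z of new0_mid in the frame of clip2 between -0.0035 and 0.0035 m and angle between the x axis of new0_mid and the x axis of clip2, either way round below 0.08 rad)) and ((x of new1_mid in the frame of clip0 between -0.012 and 0.012 m and y of new1_mid in the frame of clip0 between -0.004 and 0.004 m and z of new1_mid in the frame of clip0 between -0.0035 and 0.0035 m and angle between the x axis of new1_mid and the x axis of clip0, either way round below 0.08 rad) or (x of new1_mid in the frame of clip1 between -0.012 and 0.012 m and y of new1_mid in the frame of clip1 between -0.004 and 0.004 m and z of new1_mid in the frame of clip1 between -0.0035 and 0.0035 m and angle between the x axis of new1_mid and the x axis of clip1, either way round below 0.08 rad) or (x of new1_mid in the frame of clip2 between -0.012 and 0.012 m and y of new1_mid in the frame of clip2 between -0.004 and 0.004 m and z of new1_mid in the frame of clip2 between -0.0035 and 0.0035 m and angle between the x axis of new1_mid and the x axis of clip2, either way round below 0.08 rad)) and ((x of new2_mid in the frame of clip0 between -0.012 and 0.012 m and y of new2_mid in the frame of clip0 between -0.004 and 0.004 m and z of new2_mid in the frame of clip0 between -0.0035 and 0.0035 m and angle between the x axis of new2_mid and the x axis of clip0, either way round below 0.08 rad) or (x of new2_mid in the frame of clip1 between -0.012 and 0.012 m and y of new2_mid in the frame of clip1 between -0.004 and 0.004 m and z of new2_mid in the frame of clip1 between -0.0035 and 0.0035 m and angle between the x axis of new2_mid and the x axis of clip1, either way round below 0.08 rad) or (x of new2_mid in the frame of clip2 between -0.012 and 0.012 m and y of new2_mid in the frame of clip2 between -0.004 and 0.004 m and z of new2_mid in the frame of clip2 between -0.0035 and 0.0035 m and angle between the x axis of new2_mid and the x axis of clip2, either way round below 0.08 rad)) and value of joint switch below 0.5 rad), for 0.2 s.
3. the switch is thrown back to run (value of joint switch above 0.8 rad), for 0.2 s.
At the end, for the whole second after the job is handed in: Finished tubes in the rack (centre within 12 mm along, 5 across, 4 in height of a place), fresh tubes home in the mixer (within 12 mm along, 4 across, 3.5 in height of a station), all in line within 0.08 rad and at rest; switch beyond 0.8 rad (((x of done0_mid in the frame of notch0 between -0.012 and 0.012 m and y of done0_mid in the frame of notch0 between -0.005 and 0.005 m and z of done0_mid in the frame of notch0 between -0.004 and 0.004 m and angle between the x axis of done0_mid and the x axis of notch0, either way round below 0.08 rad) or (x of done0_mid in the frame of notch1 between -0.012 and 0.012 m and y of done0_mid in the frame of notch1 between -0.005 and 0.005 m and z of done0_mid in the frame of notch1 between -0.004 and 0.004 m and angle between the x axis of done0_mid and the x axis of notch1, either way round below 0.08 rad) or (x of done0_mid in the frame of notch2 between -0.012 and 0.012 m and y of done0_mid in the frame of notch2 between -0.005 and 0.005 m and z of done0_mid in the frame of notch2 between -0.004 and 0.004 m and angle between the x axis of done0_mid and the x axis of notch2, either way round below 0.08 rad)) and ((x of done1_mid in the frame of notch0 between -0.012 and 0.012 m and y of done1_mid in the frame of notch0 between -0.005 and 0.005 m and z of done1_mid in the frame of notch0 between -0.004 and 0.004 m and angle between the x axis of done1_mid and the x axis of notch0, either way round below 0.08 rad) or (x of done1_mid in the frame of notch1 between -0.012 and 0.012 m and y of done1_mid in the frame of notch1 between -0.005 and 0.005 m and z of done1_mid in the frame of notch1 between -0.004 and 0.004 m and angle between the x axis of done1_mid and the x axis of notch1, either way round below 0.08 rad) or (x of done1_mid in the frame of notch2 between -0.012 and 0.012 m and y of done1_mid in the frame of notch2 between -0.005 and 0.005 m and z of done1_mid in the frame of notch2 between -0.004 and 0.004 m and angle between the x axis of done1_mid and the x axis of notch2, either way round below 0.08 rad)) and ((x of done2_mid in the frame of notch0 between -0.012 and 0.012 m and y of done2_mid in the frame of notch0 between -0.005 and 0.005 m and z of done2_mid in the frame of notch0 between -0.004 and 0.004 m and angle between the x axis of done2_mid and the x axis of notch0, either way round below 0.08 rad) or (x of done2_mid in the frame of notch1 between -0.012 and 0.012 m and y of done2_mid in the frame of notch1 between -0.005 and 0.005 m and z of done2_mid in the frame of notch1 between -0.004 and 0.004 m and angle between the x axis of done2_mid and the x axis of notch1, either way round below 0.08 rad) or (x of done2_mid in the frame of notch2 between -0.012 and 0.012 m and y of done2_mid in the frame of notch2 between -0.005 and 0.005 m and z of done2_mid in the frame of notch2 between -0.004 and 0.004 m and angle between the x axis of done2_mid and the x axis of notch2, either way round below 0.08 rad)) and ((x of new0_mid in the frame of clip0 between -0.012 and 0.012 m and y of new0_mid in the frame of clip0 between -0.004 and 0.004 m and z of new0_mid in the frame of clip0 between -0.0035 and 0.0035 m and angle between the x axis of new0_mid and the x axis of clip0, either way round below 0.08 rad) or (x of new0_mid in the frame of clip1 between -0.012 and 0.012 m and y of new0_mid in the frame of clip1 between -0.004 and 0.004 m and z of new0_mid in the frame of clip1 between -0.0035 and 0.0035 m and angle between the x axis of new0_mid and the x axis of clip1, either way round below 0.08 rad) or (x of new0_mid in the frame of clip2 between -0.012 and 0.012 m and y of new0_mid in the frame of clip2 between -0.004 and 0.004 m and z of new0_mid in the frame of clip2 between -0.0035 and 0.0035 m and angle between the x axis of new0_mid and the x axis of clip2, either way round below 0.08 rad)) and ((x of new1_mid in the frame of clip0 between -0.012 and 0.012 m and y of new1_mid in the frame of clip0 between -0.004 and 0.004 m and z of new1_mid in the frame of clip0 between -0.0035 and 0.0035 m and angle between the x axis of new1_mid and the x axis of clip0, either way round below 0.08 rad) or (x of new1_mid in the frame of clip1 between -0.012 and 0.012 m and y of new1_mid in the frame of clip1 between -0.004 and 0.004 m and z of new1_mid in the frame of clip1 between -0.0035 and 0.0035 m and angle between the x axis of new1_mid and the x axis of clip1, either way round below 0.08 rad) or (x of new1_mid in the frame of clip2 between -0.012 and 0.012 m and y of new1_mid in the frame of clip2 between -0.004 and 0.004 m and z of new1_mid in the frame of clip2 between -0.0035 and 0.0035 m and angle between the x axis of new1_mid and the x axis of clip2, either way round below 0.08 rad)) and ((x of new2_mid in the frame of clip0 between -0.012 and 0.012 m and y of new2_mid in the frame of clip0 between -0.004 and 0.004 m and z of new2_mid in the frame of clip0 between -0.0035 and 0.0035 m and angle between the x axis of new2_mid and the x axis of clip0, either way round below 0.08 rad) or (x of new2_mid in the frame of clip1 between -0.012 and 0.012 m and y of new2_mid in the frame of clip1 between -0.004 and 0.004 m and z of new2_mid in the frame of clip1 between -0.0035 and 0.0035 m and angle between the x axis of new2_mid and the x axis of clip1, either way round below 0.08 rad) or (x of new2_mid in the frame of clip2 between -0.012 and 0.012 m and y of new2_mid in the frame of clip2 between -0.004 and 0.004 m and z of new2_mid in the frame of clip2 between -0.0035 and 0.0035 m and angle between the x axis of new2_mid and the x axis of clip2, either way round below 0.08 rad)) and value of joint switch above 0.8 rad and linear speed of each of done0, done1, done2, new0, new1, new2 below 0.02 m/s); the robot touches nothing.
It fails at once if the bowl is moved by more than 40 mm or tipped over (distance of bowl from where it was at the start of the episode above 0.04 m or angle between bowl's own z axis and vertical above 0.4 rad).
It fails at once if the flask is moved by more than 40 mm or tipped over (distance of flask from where it was at the start of the episode above 0.04 m or angle between flask's own z axis and vertical above 0.4 rad).
It fails at once if the jar is moved by more than 40 mm or tipped over (distance of jar from where it was at the start of the episode above 0.04 m or angle between jar's own z axis and vertical above 0.4 rad).
Of done0, done1, done2 only 2 to 3 are there at a start; the rules pass over those that are not, and their reading is None.
Of new0, new1, new2 only 2 to 3 are there at a start; the rules pass over those that are not, and their reading is None.
At some moment in a run one of new0, new1, new2 may be knocked a few centimetres aside while the robot is not near it.
Once in a run the grip may slacken for a moment while it holds something.
It also fails if it takes over 210 s, if anything falls off the work surface, if the arm or the gripper's body presses on something with over 40 N, if the wrist force passes 120 N, or if a joint passes its speed limit or range.

## Robot

A 7-joint arm with a two-finger parallel gripper is mounted at the origin on the work surface. World frame = base frame: x ahead of the robot, y to its left, z up, the work surface at z = 0. Lengths are in m, angles in rad, forces in N, time in s.
With the tool pointing down it reaches from about 0.4 to 0.875 m from the base axis. Payload 19.3 kg.
Tool frame: the origin (TCP) lies midway between the tips of the shut fingers; the grasp point (between the pads) lies 19 mm behind it; z points along the fingers, y is the line along which they close (so a half turn about z gives the same grasp; the last joint's range is limited). The gripper opens to 85 mm and grips with 20 to 120 N. Pads are 22 mm wide; open, the fingers measure 114 mm over their backs; the gripper's body (76 mm by 85 mm) begins 54 mm behind the grasp point. The pads swing forward as they close: fully open they stand 13 mm farther back than shut.
Start: joints at [1.273, 0.521, -0.036, 1.599, 0.021, 1.021, -0.113], TCP at [0.141, -0.609, 0.231] pointing down, gripper open.
Joint ranges: [-2.91, 2.91], [-0.3, 2.13], [-1.5, 1.42], [0.17, 2.43], [-1.26, 4.41], [0.16, 1.93], [-2.52, 2.52]. Speed limits (rad/s): [1.89, 1.89, 2.39, 2.39, 3.01, 3.01, 3.01].

## Interface

Orientations are given as [roll, pitch, yaw] about the fixed x, y, z axes, in that order (R = Rz(yaw) Ry(pitch) Rx(roll)).
In Python, from workcell import telemetry, grab_frame, calibration, bot, outline_of, landmark_of gives the robot as it stands. The module is installed in compiled form; this text tells all that it offers.
- The arm moves only by the shell command python3 -m inch 'ROWS' [FORCE]. ROWS is JSON, a list of rows, each a list of 7 numbers: the shift along the tool's x, y, z in m, then the turn, a rotation vector about the tool's x, y, z in rad, then the closure, from 0 (fully open) to 1 (shut). A call has 1 to 5 rows; each row shifts and turns the commanded pose from where the row before left it, along the tool's axes as they then stand; what a row does not reach is not made up. A row lasts 1/10 s, in which the tool goes at most 50 mm and 8.59 degrees, less where a joint would pass 70% of its speed; a pose out of reach is approached as far as the arm can. A call is refused whole if a number of a shift passes 0.05 or a number of a turn 0.15, either way. A call with a gripper value outside its range is refused whole. The fingers move at their own pace and stop on an object; FORCE is the grip in N (left out, the last holds). Time passes only in rows, so rows that do not move let the fingers close. It gives the time, the measured TCP pose, the force, the opening and the grip force at its end, in the units of the state.
- telemetry.observe(): the state, without advancing time (a new reading comes with each control period).
- grab_frame(name): name is "side" or "top"; returns the picture (400x640x3 uint8, red, green, blue); there is no depth.
- calibration(name): a dict with "fovy" (degrees; the focal length in pixels is half the picture's height over the tangent of half this angle, whatever the lens; pixels are square), "cx", "cy" (the principal point, pixels), "dist" ([k1, k2, p1, p2, k3] as OpenCV has them; the pictures are not rectified), "pose" (4x4, takes a point from camera to world coordinates). Camera axes: x right, y down, z forward; pixel columns grow to the right and rows downward; lengths in m; the calibration is good to about 2 mm. A picture is of the moment at which its call begins. calibration takes no time and is no camera call.
- bot.job_done(): hands the job in; it is judged then, once.
Trained networks look in the newest picture that a camera, given by its name, has taken for a name from the list of things; names that differ only in an ending like _2 or _b are one class to them, and where a whole thing is asked for, a point or a joint stands for the part that bears it (a point fixed in the world has none). Each returns a list of dicts, best first, with "score" (0 to 1); they miss things now and then, are a little off and sometimes report something else, mostly with a low value. They report only what shows in the picture. A call takes as long as a camera call. They do not tell look-alikes from the thing itself.
- outline_of(label, camera): "region" (400x640 bool, what is visible of it) and "rect" ([left, top, right, bottom] in pixels, round what is visible of it).
- landmark_of(label, camera): "xy" ([column, row] in pixels: a listed point, or the origin of a listed thing).
The state is a dict: "clock": time; "qpos": joint angles; "qd": joint speeds; "joint_efforts": joint torques, N m; "position": TCP position; "tool_rot": TCP orientation; "force": force on the tool from outside, world axes, zero at the start; "moment": the same for the moment, N m; "grip_width": finger opening in m; "finger_force": force on a finger pad.
Only numpy, scipy, OpenCV 4.12 (cv2) and the standard library are available. Lean on these libraries where they do the work, as an engineer would, in place of code of your own. Each camera call takes 0.05 s, during which the arm holds its last target. There are 200 camera calls.

## Working session

There is one attempt and no reset: what is moved stays moved. The work goes in short steps, Python scripts to look and compute and a shell command to move; the robot and the scene stay as the last step left them, time stands still between calls to the robot, and variables do not carry over. Pictures are saved under pics/ and viewed, at most 14 in all, crops included, and the job is handed in when it is done.

```bash
mkdir -p pics; cat > h.py <<'E'
import numpy as np, cv2
from workcell import telemetry, grab_frame, calibration, bot, outline_of, landmark_of
from scipy.spatial.transform import Rotation as R
def K(c):
    k=calibration(c); f=200/np.tan(np.radians(k["fovy"])/2)
    return np.array([[f,0,k["cx"]],[0,f,k["cy"]],[0,0,1]]),np.array(k["dist"],float),np.array(k["pose"])
def px2w(c,xy,z):
    k,d,P=K(c); u=cv2.undistortPoints(np.array(xy,float).reshape(-1,1,2),k,d).reshape(-1,2)
    r=np.c_[u,np.ones(len(u))]@P[:3,:3].T; o=P[:3,3]
    return o+r*((z-o[2])/r[:,2])[:,None]
def w2px(c,p):
    k,d,P=K(c); M=np.linalg.inv(P)
    return cv2.projectPoints(np.array(p,float).reshape(-1,3),cv2.Rodrigues(M[:3,:3])[0],M[:3,3],k,d)[0].reshape(-1,2)
def snap(c,name):
    im=grab_frame(c); cv2.imwrite(f"pics/{name}.png",im[:,:,::-1]); return im
E
python3 - <<'E'
from h import *
s=telemetry.observe(); print({k:np.round(v,3).tolist() for k,v in s.items()})
for c in("top","side"):
    snap(c,c+"0"); k=calibration(c); print(c,k["fovy"],np.round(k["pose"],3).tolist())
    for n in("new0_mid","done0_mid","clip0","clip1","clip2","notch0","notch1","notch2","switch_tip","mixer","bowl","flask","jar"):
        print(n,[(round(d["score"],2),np.round(d["xy"],1).tolist()) for d in landmark_of(n,c)][:7])
E
```

```text
{'clock': 0.0, 'qpos': [1.273, 0.522, -0.036, 1.6, 0.021, 1.021, -0.113], 'qd': [0.001, -0.0, 0.0, 0.002, 0.0, -0.001, 0.0], 'joint_efforts': [-0.0, -92.708, 1.979, -36.992, 0.018, 0.008, -0.0], 'position': [0.141, -0.609, 0.231], 'tool_rot': [-3.14, 0.0, 0.228], 'force': [0.264, -0.18, 0.746], 'moment': [0.037, -0.005, 0.081], 'finger_force': 0.0, 'grip_width': 0.086}
top 46.68673835130726 [[-0.015, -0.987, 0.159, 0.358], [-0.999, 0.02, 0.028, -0.078], [-0.03, -0.158, -0.987, 1.374], [0.0, 0.0, 0.0, 1.0]]
new0_mid [(0.93, [299.5, 212.2]), (0.66, [328.1, 286.1]), (0.64, [399.9, 273.9]), (0.59, [446.1, 148.1])]
done0_mid []
clip0 [(0.94, [208.0, 192.1]), (0.6, [182.0, 193.2]), (0.58, [232.6, 191.5]), (0.39, [183.0, 195.4])]
clip1 [(0.94, [208.0, 192.1]), (0.6, [182.0, 193.2]), (0.58, [232.6, 191.5]), (0.39, [183.0, 195.4])]
clip2 [(0.94, [208.0, 192.1]), (0.6, [182.0, 193.2]), (0.58, [232.6, 191.5]), (0.39, [183.0, 195.4])]
notch0 [(0.82, [382.0, 192.2]), (0.74, [402.1, 187.9]), (0.63, [357.5, 198.8]), (0.32, [207.4, 190.6])]
notch1 [(0.82, [382.0, 192.2]), (0.74, [402.1, 187.9]), (0.
[... 711 characters left out ...]
]), (0.61, [247.1, 240.5])]
clip1 [(0.94, [205.1, 271.8]), (0.91, [226.8, 257.0]), (0.61, [247.1, 240.5])]
clip2 [(0.94, [205.1, 271.8]), (0.91, [226.8, 257.0]), (0.61, [247.1, 240.5])]
notch0 [(0.93, [356.5, 178.3]), (0.66, [366.7, 166.3]), (0.59, [346.2, 196.4]), (0.46, [265.9, 267.8])]
notch1 [(0.93, [356.5, 178.3]), (0.66, [366.7, 166.3]), (0.59, [346.2, 196.4]), (0.46, [265.9, 267.8])]
notch2 [(0.93, [356.5, 178.3]), (0.66, [366.7, 166.3]), (0.59, [346.2, 196.4]), (0.46, [265.9, 267.8])]
switch_tip [(0.7, [262.8, 267.7]), (0.64, [364.4, 168.0]), (0.16, [336.2, 250.8])]
mixer [(0.9, [230.2, 283.6])]
bowl [(0.71, [241.0, 207.0])]
flask [(0.78, [209.4, 224.1])]
jar [(0.78, [277.6, 187.7])]
```

```bash
python3 - <<'E'
import cv2
a=cv2.imread("pics/top0.png"); cv2.imwrite("pics/top0c.png",cv2.resize(a[90:320,130:490],None,fx=2.2,fy=2.2,interpolation=cv2.INTER_CUBIC))
b=cv2.imread("pics/side0.png"); cv2.imwrite("pics/side0c.png",cv2.resize(b[110:350,140:500],None,fx=2.2,fy=2.2,interpolation=cv2.INTER_CUBIC))
E
```

```text
(no output)
```

View pics/top0c.png

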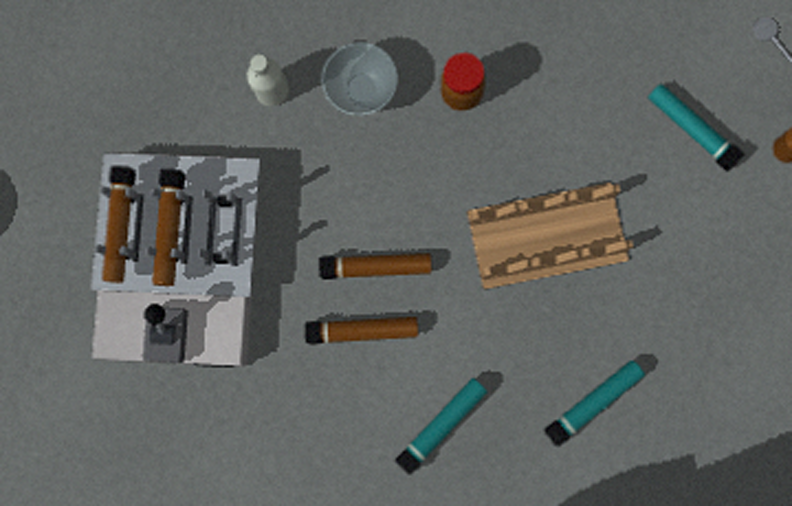

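View pics/side0c.png

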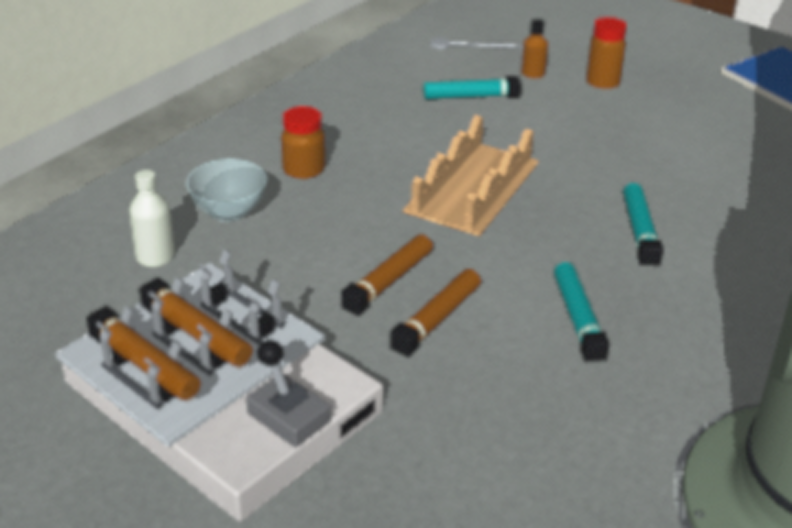

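```bash
cat > fit.py <<'E'
from h import *
from scipy.optimize import least_squares
yaw0=0
def resid(p,obs,sc=1):
    c,s=np.cos(p[2]),np.sin(p[2]); out=[]
    for cam,loc,xy in obs:
        w=[p[0]+c*loc[0]-s*loc[1],p[1]+s*loc[0]+c*loc[1],loc[2]]
        out.append(w2px(cam,w)[0]-xy)
    return np.array(out)
def fit(obs,p0):
    r=least_squares(lambda p:resid(p,obs).ravel(),p0,loss="soft_l1"); return r.x,resid(r.x,obs)
def amber(im):
    h=cv2.cvtColor(im,cv2.COLOR_RGB2HSV)
    m=((h[...,0]>=6)&(h[...,0]<=16)&(h[...,1]>190)&(h[...,2]>50)).astype(np.uint8)
    m=cv2.morphologyEx(m,cv2.MORPH_CLOSE,np.ones((3,3)))
    cs=[c for c in cv2.findContours(m,0,1)[0] if cv2.contourArea(c)>60]
    return m,cs
E
python3 - <<'E'
from fit import *
im={c:cv2.imread(f"pics/{c}0.png")[:,:,::-1].copy() for c in("top","side")}
A={"top":[(182,193.2),(208,192.1),(232.6,191.5)],"side":[(205.1,271.8),(226.8,257),(247.1,240.5)]}
for c in A: print("clip",c,px2w(c,A[c],.086).round(4).tolist())
N={"top":[(357.5,198.8),(382,192.2),(402.1,187.9)],"side":[(346.2,196.4),(356.5,178.3),(366.7,166.3)]}
for c in N: print("notch",c,px2w(c,N[c],.05).round(4).tolist())
for c in im:
    m,cs=amber(im[c])
    for q in cs:
        (x,y),wh,a=cv2.minAreaRect(q); b=cv2.boxPoints(((x,y),wh,a))
        z=.086 if (x<210 and c=="top") or (x<260 and c=="side") else .014
        # ends: midpoints of short sides
        e=[(b[i]+b[(i+1)%4])/2 for i in range(4)]; L=[np.linalg.norm(b[i]-b[(i+1)%4]) for i in range(4)]
        i=int(np.argmin(L)); E=px2w(c,[e[i],e[(i+2)%4]],z); 
        print(c,(round(x),round(y)),np.round(wh,1),"ends",E.round(4)[:,:2].tolist(),"len",round(np.linalg.norm(E[0]-E[1]),4),"ang",round(np.arctan2(*(E[1]-E[0])[1::-1]),3))
obs=[(c,(0,(1-i)*q,.086),A[c][i]) for c in A for i in range(3) for q in [.07]]
# spacing unknown: solve too
best=None
for q in np.arange(.060,.078,.001):
    o=[(c,(0,(1-i)*q,.086),A[c][i]) for c in A for i in range(3)]+[("top",(0,0,0),(211.3,199.2)),("side",(0,0,0),(230.2,283.6)),("top",(-.114,0,.112),(197.4,231)),("side",(-.114,0,.112),(262.8,267.7))]
    p,r=fit(o,[.36,.2,0]); e=np.abs(r).sum()
    if best is None or e<best[0]: best=(e,q,p,r)
print("mixer",best[1],best[2].round(4),best[3].round(1).tolist())
o=[(c,(0,(1-i)*.066,.05),N[c][i]) for c in N for i in range(3)]
p,r=fit(o,[.36,-.2,0]); print("rack",p.round(4),r.round(1).tolist())
E
```

```text
clip top [[0.5909, 0.3241, 0.086], [0.5925, 0.2489, 0.086], [0.5928, 0.1782, 0.086]]
clip side [[0.5917, 0.3209, 0.086], [0.5913, 0.2565, 0.086], [0.5978, 0.1851, 0.086]]
notch top [[0.5705, -0.1778, 0.05], [0.5884, -0.2491, 0.05], [0.5998, -0.3077, 0.05]]
notch side [[0.5569, -0.1599, 0.05], [0.5893, -0.2576, 0.05], [0.605, -0.3355, 0.05]]
top (299, 239) [ 8.7 39.4] ends [[0.4617, -0.062], [0.4567, 0.0537]] len 0.1158 ang 1.614
top (305, 210) [ 8.4 38.3] ends [[0.5463, -0.0809], [0.5437, 0.0327]] len 0.1137 ang 1.594
top (508, 189) [17.2 19.4] ends [[0.6081, -0.6557], [0.586, -0.6003]] len 0.0596 ang 1.95
top (205, 198) [ 8.7 41. ] ends [[0.6337, 0.2539], [0.5158, 0.2598]] len 0.118 ang 3.091
top (183, 197) [ 8.2 40.3] ends [[0.6383, 0.3174], [0.5224, 0.3249]] len 0.1162 ang 3.077
top (490, 156) [12.  16.2] ends [[0.7158, -0.6022], [0.684, -0.5625]] len 0.0509 ang 2.247
top (338, 132) [18.4 13. ] ends [[0.7891, -0.1022], [0.7745, -0.1562]] len 0.0559 ang -1.835
side (208, 274) [43.4 10. ] ends [[0.6439, 0.3175], [0.5234, 0.3255]] len 0.1208 ang 3.075
side (231, 259) [41.1 10. ] ends
[... 1981 characters left out ...]
~~~^^^^^^^^^^^^^^^^^^^^^^^^^^^^^^
    return np.atleast_1d(self.fun(x))
                         ~~~~~~~~^^^
    return self.f(x, *self.args, **self.kwargs)
           ~~~~~~^^^^^^^^^^^^^^^^^^^^^^^^^^^^^^
  File "fit.py", line 11, in <lambda>
    r=least_squares(lambda p:resid(p,obs).ravel(),p0,loss="soft_l1"); return r.x,resid(r.x,obs)
                             ~~~~~^^^^^^^
  File "fit.py", line 8, in resid
    out.append(w2px(cam,w)[0]-xy)
               ~~~~^^^^^^^
  File "h.py", line 12, in w2px
    k,d,P=K(c); M=np.linalg.inv(P)
          ~^^^
  File "h.py", line 5, in K
    k=calibration(c); f=200/np.tan(np.radians(k["fovy"])/2)
ValueError: time passes only in moves, steps and waits
```

```bash
python3 - <<'E'
import json,numpy as np
from workcell import calibration,telemetry
d={}
for c in("top","side"):
    k=calibration(c); d[c]={a:np.array(v).tolist() for a,v in k.items()}
json.dump(d,open("cal.json","w"))
s=open("h.py").read().replace("k=calibration(c)","k=CAL[c]").replace("def K(c)","import json\nCAL=json.load(open('cal.json'))\ndef K(c)",1)
open("h.py","w").write(s)
import cv2
a=cv2.imread("pics/top0.png")[155:260,165:260]
b=cv2.imread("pics/top0.png")[165:225,335:425]
A=cv2.resize(a,None,fx=5,fy=5,interpolation=cv2.INTER_CUBIC);B=cv2.resize(b,None,fx=3.5,fy=3.5,interpolation=cv2.INTER_CUBIC)
C=np.zeros((525,475+315,3),np.uint8);C[:525,:475]=A;C[:B.shape[0],475:475+B.shape[1]]=B
cv2.imwrite("pics/mix.png",C)
E
```

```text
(no output)
```

View pics/mix.png

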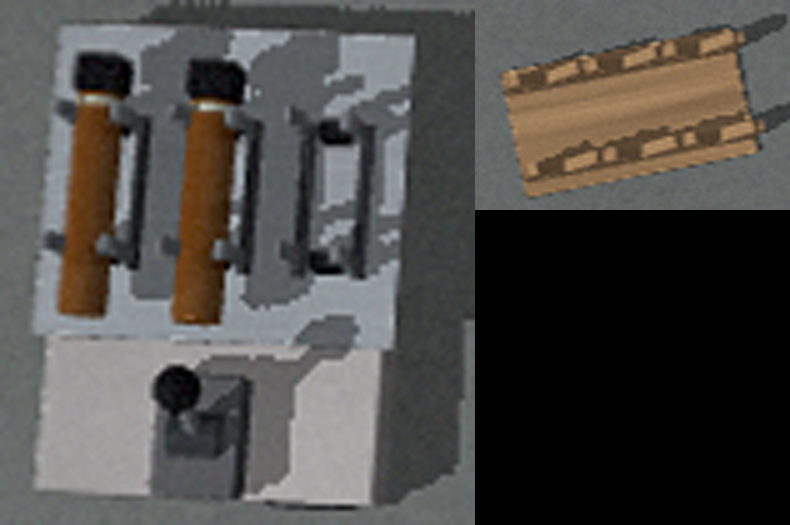

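```bash
python3 - <<'E'
from fit import *
f=lambda x,y:(x/5-.4+165,y/5-.4+155)
pl=px2w("top",[f(60,24),f(416,38),f(394,346),f(34,332)],.05)[:,:2]
ho=px2w("top",[f(36,488),f(374,504)],.042)[:,:2]
print("plate",pl.round(4).tolist()); print("house",ho.round(4).tolist())
u=lambda a,b:np.arctan2(*(b-a)[::-1])
print("yaws", u(pl[1],pl[0])-np.pi/2,u(pl[2],pl[1]),u(pl[3],pl[0]),u(pl[2],pl[3])-np.pi/2,u(ho[1],ho[0])-np.pi/2)
print("width",np.linalg.norm(pl[0]-pl[1]),np.linalg.norm(pl[2]-pl[3]),np.linalg.norm(ho[0]-ho[1]), "len",np.linalg.norm(pl[0]-pl[3]))
g=lambda x,y:((x-475)/3.5-.36+335,y/3.5-.36+165)
for z in(.008,.012,.02):
    r=px2w("top",[g(527,196),g(759,151),g(502,76),g(740,52)],z)[:,:2]; print("rack",z,r.round(4).tolist(),np.linalg.norm(r[0]-r[1]),u(r[1],r[0])-np.pi/2,r.mean(0))
# combined landmark fits
A={"top":[(182,193.2),(208,192.1),(232.6,191.5)],"side":[(205.1,271.8),(226.8,257),(247.1,240.5)]}
N={"top":[(357.5,198.8),(382,192.2),(402.1,187.9)],"side":[(346.2,196.4),(356.5,178.3),(366.7,166.3)]}
for q in (.066,.07):
    o=[(c,(0,(1-i)*q,.086),A[c][i]) for c in A for i in range(3)]+[("top",(0,0,0),(211.3,199.2)),("side",(0,0,0),(230.2,283.6)),("top",(-.114,0,.112),(197.4,231)),("side",(-.114,0,.112),(262.8,267.7))]
    p,r=fit(o,[.6,.25,0]); print("mixer",q,p.round(4),r.round(1).tolist())
o=[(c,(0,(1-i)*.066,.05),N[c][i]) for c in N for i in range(3)]
p,r=fit(o,[.58,-.25,.2]); print("rack",p.round(4),r.round(1).tolist())
E
```

```text
plate [[0.6999, 0.3548], [0.6862, 0.1412], [0.504, 0.1528], [0.5158, 0.3644]]
house [[0.4256, 0.3631], [0.4137, 0.1652]]
yaws -0.06434860932056163 -0.06348440784012416 -0.051856371817137 -0.05583235659144026 -0.06006804065417737
width 0.214002521503569 0.21186435016765712 0.1982307534275725 len 0.1844114046221125
rack 0.008 [[0.5122, -0.1553], [0.5468, -0.3527], [0.6158, -0.1368], [0.6326, -0.3408]] 0.20042829823665026 0.17312708592943493 [ 0.57685642 -0.24640433]
rack 0.012 [[0.5118, -0.155], [0.5462, -0.3519], [0.6151, -0.1367], [0.6318, -0.3401]] 0.19984127213125683 0.1731270859294345 [ 0.57621501 -0.24591169]
rack 0.02 [[0.5109, -0.1546], [0.5451, -0.3503], [0.6136, -0.1363], [0.6302, -0.3385]] 0.19866721992046996 0.1731270859294345 [ 0.57493221 -0.24492642]
mixer 0.066 [0.5928 0.255  0.0033] [[1.1, -0.6], [-2.1, -0.0], [-3.8, 0.0], [-0.3, -0.1], [0.0, -0.6], [0.3, 1.6], [1.7, -2.2], [-0.1, 0.7], [5.4, 0.1], [0.6, 1.5]]
mixer 0.07 [0.5931 0.254  0.0055] [[0.0, -0.6], [-1.8, -0.2], [-2.0, -0.2], [-1.4, 0.5], [0.2, -0.9], [1.6, 0.5], [2.0, -2.3], [0.1, 0.4], [5.8, -0.0], [0.9, 1.2]]
rack [ 0.5851 -0.2467  0.2076] [[1.5, -0.4], [-0.8, 1.1], [1.3, 0.4], [0.4, -5.2], [-0.9, 2.0], [-2.7, 3.8]]
```

```bash
cat > go.py <<'E'
# usage: go.py x y z yaw : shift in tool axes AFTER turning by the printed rz
import sys,numpy as np
from workcell import telemetry
s=telemetry.observe(); p=np.array(s["position"]); r=s["tool_rot"]
print("t",round(s["clock"],2),"pos",p.round(4),"rot",np.round(r,3),"F",np.round(s["force"],1),"w",round(s["grip_width"],4),"ff",round(s["finger_force"],1),"q7",round(s["qpos"][6],2))
if len(sys.argv)>4:
    x,y,z,a=map(float,sys.argv[1:5])
    def sh(yaw):
        d=np.array([x,y,z])-p; c,q=np.cos(yaw),np.sin(yaw)
        return np.round([c*d[0]+q*d[1],q*d[0]-c*d[1],-d[2]],4)
    print("now-frame",sh(r[2]),"| turn rz",round(-((a-r[2]+np.pi)%(2*np.pi)-np.pi),3),"then",sh(a))
E
python3 -m inch '[[0.04,-0.0225,-0.007,0,0,0,0],[0.04,-0.0225,-0.007,0,0,0,0],[0.04,-0.0225,-0.007,0,0,0,0],[0.04,-0.0225,-0.007,0,0,0,0],[0.04,-0.0225,-0.007,0,0,0,0]]'; python3 -m inch '[[0.04,-0.0225,-0.007,0,0,0,0],[0.04,-0.0225,-0.007,0,0,0,0],[0.04,-0.0225,-0.007,0,0,0,0],[0.04,-0.0225,-0.007,0,0,0,0],[0.04,-0.0225,-0.007,0,0,0,0]]'
python3 go.py .48 .2605 .2 3.08; python3 -c "
from h import *
print(px2w('top',[(200,232.2),(197.4,231)],.112),px2w('side',[(262.8,267.7)],.112),w2px('top',[[.4802,.2605,.112]]),w2px('side',[[.4802,.2605,.112]]))"
```

```text
clock: 1.9
position: [0.3117, -0.4527, 0.2668]
tool_rot: [3.141, -0.0, 0.228]
force: [1.5, -0.1, -1.6]
grip_width: 0.0855
finger_force: 0.0
clock: 2.4
position: [0.4811, -0.2979, 0.3018]
tool_rot: [3.141, -0.0, 0.228]
force: [-0.0, -1.2, -1.2]
grip_width: 0.0851
finger_force: 0.0
t 2.4 pos [ 0.4811 -0.2979  0.3018] rot [ 3.141 -0.     0.228] F [-0.  -1.2 -1.2] w 0.0851 ff 0.0 q7 -0.96
now-frame [ 0.1249 -0.5443  0.1018] | turn rz -2.852 then [0.0355 0.5573 0.1018]
[[0.47593263 0.26239425 0.112     ]
 [0.47936765 0.26973514 0.112     ]] [[0.48307983 0.25187597 0.112     ]] [[200.71035448 230.64490075]] [[260.98890306 270.3999773 ]]
```

```bash

python3 -m inch '[[0.011,-0.049,0.005,0,0,0,0.4],[0.011,-0.049,0.005,0,0,0,0.4],[0.011,-0.049,0.005,0,0,0,0.4],[0.011,-0.049,0.005,0,0,0,0.4],[0.011,-0.049,0.005,0,0,0,0.4]]' >/dev/null
python3 -m inch '[[0.011,-0.049,0.005,0,0,0,0.4],[0.011,-0.049,0.005,0,0,0,0.4],[0.011,-0.049,0.005,0,0,0,0.4],[0.011,-0.049,0.005,0,0,0,0.4],[0.011,-0.049,0.005,0,0,0,0.4]]' >/dev/null
python3 -m inch '[[0.011,-0.05,0.005,0,0,-0.15,0.4],[0,0,0,0,0,-0.15,0.4],[0,0,0,0,0,-0.15,0.4],[0,0,0,0,0,-0.15,0.4],[0,0,0,0,0,-0.15,0.4]]' >/dev/null
python3 -m inch '[[0,0,0,0,0,-0.15,0.4],[0,0,0,0,0,-0.15,0.4],[0,0,0,0,0,-0.15,0.4],[0,0,0,0,0,-0.15,0.4],[0,0,0,0,0,-0.15,0.4]]' >/dev/null
python3 -m inch '[[0,0,0,0,0,-0.15,0.4],[0,0,0,0,0,-0.15,0.4],[0,0,0,0,0,-0.15,0.4],[0,0,0,0,0,-0.15,0.4],[0,0,0,0,0,-0.15,0.4]]' >/dev/null
python3 -m inch '[[0,0,0,0,0,-0.15,0.4],[0,0,0,0,0,-0.15,0.4],[0,0,0,0,0,-0.15,0.4],[0,0,0,0,0,-0.152,0.4],[0,0,0,0,0,0,0.4]]' 
python3 -m inch '[[0,0,0,0,0,-0.15,0.4],[0,0,0,0,0,-0.15,0.4],[0,0,0,0,0,-0.15,0.4],[0,0,0,0,0,-0.15,0.4],[0,0,0,0,0,0,0.4]]' >/dev/null
python3 go.py .48 .2605 .095 3.08
```

```text
t 5.4 pos [0.4761 0.2477 0.2467] rot [ 3.141e+00 -1.000e-03  3.080e+00] F [ 0.2 -0.7  1. ] w 0.051 ff 0.0 q7 0.42
now-frame [-0.0031  0.013   0.1517] | turn rz 0.0 then [-0.0031  0.013   0.1517]out of range: row 4 has -0.152, outside -0.15 to 0.15
```

```bash

python3 -m inch '[[-0.003,0.013,0.04,0,0,0,0.4],[0,0,0.04,0,0,0,0.4],[0,0,0.03,0,0,0,0.4],[0,0,0.02,0,0,0,0.4],[0,0,0.022,0,0,0,0.4]]' >/dev/null
python3 -m inch '[[0,0,0,0,0,0,0.7],[0,0,0,0,0,0,0.8],[0,0,0,0,0,0,0.8],[0,0,0,0,0,0,0.8]]' 20
python3 go.py
```

```text
clock: 6.3
position: [0.4796, 0.2604, 0.0954]
tool_rot: [-3.141, -0.0, 3.077]
force: [-3.4, -3.0, -7.0]
grip_width: 0.0245
finger_force: 20.4
t 6.3 pos [0.4796 0.2604 0.0954] rot [-3.141 -0.     3.077] F [-3.4 -3.  -7. ] w 0.0245 ff 20.4 q7 0.23
```

```bash

python3 -m inch '[[0.013,0,-0.005,0,0,0,0.8],[0.013,0,-0.002,0,0,0,0.8],[0.013,0,0.002,0,0,0,0.8],[0.013,0,0.005,0,0,0,0.8],[0.004,0,0,0,0,0,0.8]]'
python3 -m inch '[[0,0,0,0,0,0,0.4],[0,0,0,0,0,0,0.4],[0,0,0,0,0,0,0.4],[0,0,-0.04,0,0,0,0.4],[0,0,-0.05,0,0,0,0.4]]'
python3 -m inch '[[0,0,-0.05,0,0,0,0.4],[0,0.05,0,0,0,0,0.4],[0,0.05,0,0,0,0,0.4],[0,0.05,0,0,0,0,0.4]]'
python3 - <<'E'
from fit import *
im=snap("top","top1")
print([(round(d["score"],2),np.round(d["xy"],1).tolist()) for d in landmark_of("switch_tip","top")])
o=np.array([.594,.2537]);c,s=np.cos(-.06),np.sin(-.06)
loc=lambda x,y,z:[o[0]+c*x-s*y,o[1]+s*x+c*y,z]
print("pred off",w2px("top",[loc(-.166,0,.112)]),"run",w2px("top",[loc(-.114,0,.112)]))
cv2.imwrite("pics/t1.png",cv2.resize(im[155:260,165:340,::-1],None,fx=4,fy=4,interpolation=cv2.INTER_CUBIC))
E
```

```text
clock: 6.8
position: [0.4238, 0.2639, 0.0956]
tool_rot: [-3.141, 0.003, 3.078]
force: [21.7, -5.0, -14.1]
grip_width: 0.0243
finger_force: 20.4
clock: 7.3
position: [0.4227, 0.2642, 0.1851]
tool_rot: [-3.141, -0.003, 3.079]
force: [1.2, 0.7, 0.8]
grip_width: 0.0511
finger_force: 0.0
clock: 7.7
position: [0.4341, 0.4152, 0.2355]
tool_rot: [3.141, 0.001, 3.075]
force: [0.4, -0.8, 0.6]
grip_width: 0.0512
finger_force: 0.0
[]
pred off [[199.19091568 249.54359752]] run [[200.69754553 230.64325331]]
```

View pics/t1.png

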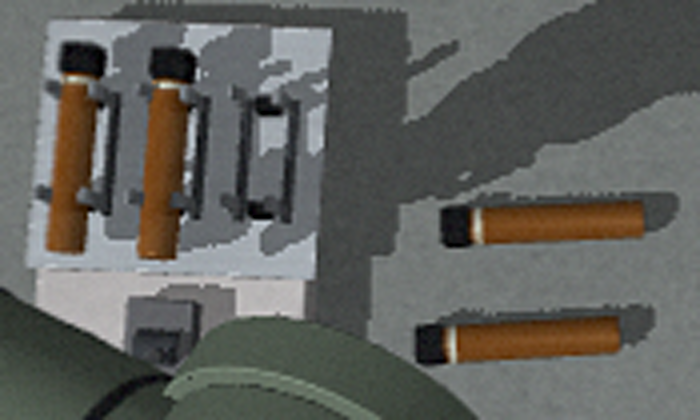

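```bash

python3 -m inch '[[0,-0.05,0,0,0,0,0.4],[-0.05,-0.05,0,0,0,0,0.4],[-0.05,-0.05,0,0,0,0,0.4],[-0.05,0,0,0,0,0,0.4]]' >/dev/null
python3 go.py .594 .2545 .069 3.082
python3 - <<'E'
from fit import *
im=cv2.imread("pics/top0.png"); sd=cv2.imread("pics/side0.png")
o=np.array([.584,-.245]);a=.175;c,s=np.cos(a),np.sin(a)
loc=lambda x,y,z:[o[0]+c*x-s*y,o[1]+s*x+c*y,z]
def draw(cam,img,x0,x1,y0,y1,k):
    I=cv2.resize(img[y0:y1,x0:x1],None,fx=k,fy=k,interpolation=cv2.INTER_CUBIC)
    def P(L): return np.int32((w2px(cam,L)-[x0,y0]+.5)*k)
    cv2.polylines(I,[P([loc(x,y,.01) for x,y in((-.055,-.1),(.055,-.1),(.055,.1),(-.055,.1))])],True,(255,255,0),1)
    for sx in(-.043,-.033,.033,.043):
        L=[loc(sx,y,z) for y,z in ((.091,.055),(.066,.030),(.041,.055),(.025,.055),(0,.03),(-.025,.055),(-.041,.055),(-.066,.03),(-.091,.055))]
        cv2.polylines(I,[P(L)],False,(0,255,0) if abs(sx)>.04 else (0,0,255),1)
    return I
A=draw("top",im,335,430,160,230,6);B=draw("side",sd,315,395,150,225,6)
C=np.zeros((600,800,3),np.uint8)
C=np.zeros((450,570,3),np.uint8)
cv2.imwrite("pics/rackA.png",A)
h=max(A.shape[0],B.shape[0]);W=np.zeros((h,A.shape[1]+B.shape[1],3),np.uint8);W[:A.shape[0],:A.shape[1]]=A;W[:B.shape[0],A.shape[1]:]=B
W=cv2.resize(W,(800,int(h*800/W.shape[1])),interpolation=cv2.INTER_AREA);cv2.imwrite("pics/rack.png",W)
E
```

```text
t 8.2 pos [0.5474 0.2811 0.2354] rot [-3.139e+00  1.000e-03  3.075e+00] F [1.6 1.3 1.7] w 0.0513 ff 0.0 q7 0.44
now-frame [-0.0483 -0.0234  0.1664] | turn rz -0.007 then [-0.0481 -0.0238  0.1664]
```

View pics/rack.png

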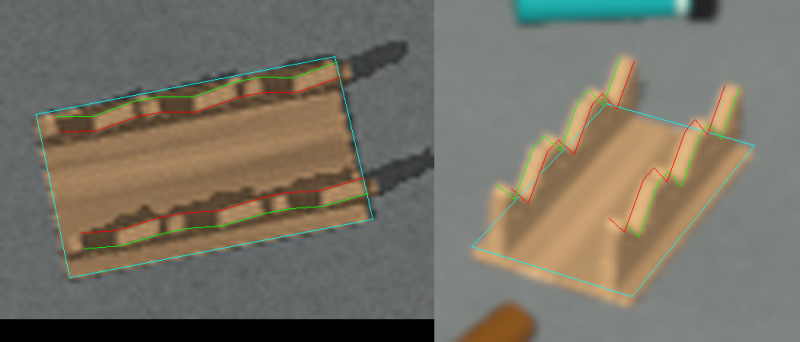

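```bash

python3 -m inch '[[-0.048,-0.024,0.04,0,0,-0.007,0.4],[0,0,0.04,0,0,0,0.4],[0,0,0.04,0,0,0,0.4],[0,0,0.03,0,0,0,0.4],[0,0,0.016,0,0,0,0.4]]' 
python3 go.py .594 .2545 .069 3.082
python3 -m inch '[[0,0,0,0,0,0,0.6],[0,0,0,0,0,0,0.8],[0,0,0,0,0,0,0.8],[0,0,0,0,0,0,0.8],[0,0,0,0,0,0,0.8]]' 70
python3 go.py
```

```text
clock: 8.7
position: [0.5799, 0.2653, 0.0767]
tool_rot: [-3.141, -0.002, 3.085]
force: [-0.4, 0.3, 0.8]
grip_width: 0.0515
finger_force: 0.0
t 8.7 pos [0.5799 0.2653 0.0767] rot [-3.141e+00 -2.000e-03  3.085e+00] F [-0.4  0.3  0.8] w 0.0515 ff 0.0 q7 0.38
now-frame [-0.0147 -0.01    0.0077] | turn rz 0.003 then [-0.0147 -0.0099  0.0077]
clock: 9.2
position: [0.5803, 0.2636, 0.0799]
tool_rot: [-3.138, -0.001, 3.084]
force: [-8.0, -12.2, -1.3]
grip_width: 0.0254
finger_force: 68.9
t 9.2 pos [0.5803 0.2636 0.0799] rot [-3.138e+00 -1.000e-03  3.084e+00] F [ -8.  -12.2  -1.3] w 0.0254 ff 68.9 q7 0.39
```

```bash

python3 -m inch '[[0,0,0,0,0,0,0.4],[0,0,0,0,0,0,0.4],[0,0,0,0,0,0,0.4],[0,0,0,0,0,0,0.4]]' 
python3 go.py .594 .2545 .069 3.082
```

```text
clock: 9.6
position: [0.5814, 0.2661, 0.0802]
tool_rot: [3.141, 0.001, 3.085]
force: [0.4, 0.1, -0.1]
grip_width: 0.051
finger_force: 0.0
t 9.6 pos [0.5814 0.2661 0.0802] rot [3.141e+00 1.000e-03 3.085e+00] F [ 0.4  0.1 -0.1] w 0.051 ff 0.0 q7 0.39
now-frame [-0.0132 -0.0109  0.0112] | turn rz 0.003 then [-0.0132 -0.0108  0.0112]
```

```bash

python3 -m inch '[[-0.013,-0.011,0,0,0,0,0.4],[0,0,0.011,0,0,0,0.4],[0,0,0,0,0,0,0.4]]' 
python3 go.py .594 .2545 .069 3.082
python3 -m inch '[[0,0,0,0,0,0,0.6],[0,0,0,0,0,0,0.8],[0,0,0,0,0,0,0.8],[0,0,0,0,0,0,0.8]]' 70
python3 go.py
```

```text
clock: 9.9
position: [0.5927, 0.2537, 0.0668]
tool_rot: [-3.141, -0.001, 3.084]
force: [0.2, -0.5, 0.0]
grip_width: 0.0512
finger_force: 0.0
t 9.9 pos [0.5927 0.2537 0.0668] rot [-3.141e+00 -1.000e-03  3.084e+00] F [ 0.2 -0.5  0. ] w 0.0512 ff 0.0 q7 0.41
now-frame [-0.0012  0.0009 -0.0022] | turn rz 0.002 then [-0.0012  0.0009 -0.0022]
clock: 10.3
position: [0.5928, 0.2547, 0.0684]
tool_rot: [3.141, -0.0, 3.086]
force: [-4.8, 1.2, 4.5]
grip_width: 0.0258
finger_force: 68.8
t 10.3 pos [0.5928 0.2547 0.0684] rot [ 3.141 -0.     3.086] F [-4.8  1.2  4.5] w 0.0258 ff 68.8 q7 0.41
```

```bash

python3 -m inch '[[0,0,-0.01,0,0,0,0.8],[0,0,-0.01,0,0,0,0.8],[0,0,-0.01,0,0,0,0.8],[0,0,-0.02,0,0,0,0.8],[0,0,-0.04,0,0,0,0.8]]' 
python3 -m inch '[[0,0,-0.04,0,0,0,0.8],[0,0,0,0,0,-0.116,0.8],[0,0,0,0,0,-0.116,0.8]]'
python3 go.py .584 -.245 .16 3.317
```

```text
clock: 10.8
position: [0.5926, 0.2534, 0.1584]
tool_rot: [-3.141, -0.002, 3.085]
force: [0.4, -1.2, -0.2]
grip_width: 0.0268
finger_force: 71.0
clock: 11.1
position: [0.5939, 0.2543, 0.2013]
tool_rot: [3.141, 0.004, -2.962]
force: [-0.3, -0.5, -1.6]
grip_width: 0.0261
finger_force: 71.0
t 11.1 pos [0.5939 0.2543 0.2013] rot [ 3.141  0.004 -2.962] F [-0.3 -0.5 -1.6] w 0.0261 ff 71.0 q7 0.72
now-frame [ 0.0989 -0.4895  0.0413] | turn rz 0.004 then [ 0.0969 -0.4899  0.0413]
```

```bash

python3 -m inch '[[0.0095,-0.047,0,0,0,0,0.8],[0.0095,-0.047,0,0,0,0,0.8],[0.0095,-0.047,0,0,0,0,0.8],[0.0095,-0.047,0,0,0,0,0.8],[0.0095,-0.047,0,0,0,0,0.8]]' 
python3 -m inch '[[0.0095,-0.047,0,0,0,0,0.8],[0.0095,-0.047,0,0,0,0,0.8],[0.0095,-0.047,0,0,0,0,0.8],[0.0095,-0.047,0,0,0,0,0.8],[0.0095,-0.047,0,0,0,0,0.8]]' 
python3 go.py .584 -.245 .034 3.317
python3 - <<'E'
from fit import *
for c in("top","side"):
    im=snap(c,c+"2"); m,cs=amber(im)
    for q in cs:
        r=cv2.minAreaRect(q); print(c,np.round(r[0]).tolist(),np.round(r[1],1).tolist(),round(r[2],1))
E
```

```text
clock: 11.6
position: [0.5874, 0.0124, 0.1998]
tool_rot: [-3.141, 0.002, -2.966]
force: [0.7, -0.7, -0.8]
grip_width: 0.026
finger_force: 71.0
clock: 12.1
position: [0.5815, -0.2277, 0.1999]
tool_rot: [-3.14, 0.001, -2.967]
force: [1.5, -0.1, -1.3]
grip_width: 0.0256
finger_force: 71.0
t 12.1 pos [ 0.5815 -0.2277  0.1999] rot [-3.140e+00  1.000e-03 -2.967e+00] F [ 1.5 -0.1 -1.3] w 0.0256 ff 71.0 q7 1.47
now-frame [ 0.0006 -0.0175  0.1659] | turn rz -0.0 then [ 0.0006 -0.0175  0.1659]
top [299.0, 239.0] [8.7, 40.0] 86.4
top [305.0, 210.0] [8.5, 39.1] 87.6
top [382.0, 202.0] [26.4, 8.8] 60.3
top [507.0, 190.0] [18.9, 17.8] 56.3
top [183.0, 197.0] [8.2, 39.6] 5.4
top [490.0, 156.0] [12.0, 16.1] 49.4
top [338.0, 133.0] [18.8, 12.4] 16.4
side [207.0, 273.0] [43.4, 10.6] 36.9
side [343.0, 245.0] [6.7, 31.1] 47.0
side [322.0, 229.0] [6.7, 30.5] 51.3
side [278.0, 179.0] [20.0, 15.0] 90.0
side [415.0, 138.0] [12.0, 21.1] 7.1
side [374.0, 135.0] [16.0, 25.0] 90.0
```

```bash

python3 -m inch '[[0,-0.0175,0.04,0,0,0,0.8],[0,0,0.04,0,0,0,0.8],[0,0,0.03,0,0,0,0.8],[0,0,0.03,0,0,0,0.8],[0,0,0.015,0,0,0,0.8]]' 
python3 -m inch '[[0,0,0.005,0,0,0,0.8],[0,0,0.005,0,0,0,0.8],[0,0,0,0,0,0,0.8]]' 
python3 go.py .584 -.245 .034 3.317
```

```text
clock: 12.7
position: [0.5843, -0.2426, 0.0421]
tool_rot: [3.141, -0.001, -2.967]
force: [-0.1, 0.5, -1.4]
grip_width: 0.0257
finger_force: 71.0
clock: 13.0
position: [0.5854, -0.2429, 0.0341]
tool_rot: [-3.141, 0.001, -2.967]
force: [0.7, 0.5, -1.0]
grip_width: 0.0264
finger_force: 71.0
t 13.0 pos [ 0.5854 -0.2429  0.0341] rot [-3.141e+00  1.000e-03 -2.967e+00] F [ 0.7  0.5 -1. ] w 0.0264 ff 71.0 q7 1.36
now-frame [ 0.0017 -0.0018  0.0001] | turn rz -0.0 then [ 0.0017 -0.0018  0.0001]
```

```bash

python3 -m inch '[[0.001,-0.001,0.001,0,0,0,0.8],[0,0,0.001,0,0,0,0.8]]' 
python3 -m inch '[[0,0,0.001,0,0,0,0.8]]' 
python3 -m inch '[[0,0,0.001,0,0,0,0.8]]'
```

```text
clock: 13.2
position: [0.5843, -0.2444, 0.0323]
tool_rot: [-3.14, 0.001, -2.967]
force: [-6.7, -2.4, 22.9]
grip_width: 0.026
finger_force: 73.4
clock: 13.3
position: [0.5844, -0.2446, 0.0321]
tool_rot: [-3.14, 0.001, -2.967]
force: [-12.7, -1.0, 37.3]
grip_width: 0.0261
finger_force: 74.8
clock: 13.4
position: [0.5844, -0.2446, 0.0319]
tool_rot: [-3.139, 0.001, -2.967]
force: [-18.8, -1.0, 52.8]
grip_width: 0.0261
finger_force: 76.4
```

```bash

python3 -m inch '[[0,0,-0.002,0,0,0,0.8],[0,0,0,0,0,0,0.4],[0,0,0,0,0,0,0.4],[0,0,0,0,0,0,0.4],[0,0,-0.04,0,0,0,0.4]]' 
python3 -m inch '[[0,0,-0.05,0,0,0,0.4],[0,0,-0.05,0,0,0,0.4],[-0.0095,0.047,0,0,0,0,0.4],[-0.0095,0.047,0,0,0,0,0.4],[-0.0095,0.047,0,0,0,0,0.4]]' 
python3 -m inch '[[-0.0095,0.047,0,0,0,0,0.4],[-0.0095,0.047,0,0,0,0,0.4],[-0.0095,0.047,0,0,0,0,0.4],[-0.0095,0.047,0,0,0,0,0.4],[-0.0095,0.047,0,0,0,0,0.4]]' 
python3 -m inch '[[-0.0095,0.047,0,0,0,0.116,0.4],[-0.0095,0.047,0,0,0,0.116,0.4]]' 
python3 go.py .598 .3205 .2 3.082
python3 - <<'E'
from fit import *
o=np.array([.584,-.245]);a=.175
im=snap("top","top3"); m,cs=amber(im)
for q in cs:
    (x,y),wh,an=cv2.minAreaRect(q)
    if x<175 or x>430: continue
    b=cv2.boxPoints(((x,y),wh,an)); L=[np.linalg.norm(b[i]-b[(i+1)%4]) for i in range(4)]; i=int(np.argmin(L))
    z=.05 if x>350 and y>170 else (.086 if x<215 else .014)
    E=px2w("top",[(b[i]+b[(i+1)%4])/2,(b[(i+2)%4]+b[(i+3)%4])/2],z)[:,:2]
    print((round(x),round(y)),E.round(4).tolist(),"ang",round(np.arctan2(*(E[1]-E[0])[::-1]),3))
E
```

```text
clock: 13.9
position: [0.5815, -0.2434, 0.0673]
tool_rot: [3.138, -0.006, -2.966]
force: [0.1, -0.1, -0.3]
grip_width: 0.0509
finger_force: 0.0
clock: 14.4
position: [0.587, -0.0987, 0.1712]
tool_rot: [-3.141, 0.0, -2.968]
force: [1.2, 0.8, 1.0]
grip_width: 0.0513
finger_force: 0.0
clock: 14.9
position: [0.5929, 0.1416, 0.1709]
tool_rot: [3.142, -0.0, -2.966]
force: [0.6, -0.4, -0.4]
grip_width: 0.051
finger_force: 0.0
clock: 15.1
position: [0.6004, 0.237, 0.1708]
tool_rot: [-3.141, -0.001, 3.081]
force: [0.3, -0.0, 1.2]
grip_width: 0.0515
finger_force: 0.0
t 15.1 pos [0.6004 0.237  0.1708] rot [-3.141e+00 -1.000e-03  3.081e+00] F [ 0.3 -0.   1.2] w 0.0515 ff 0.0 q7 0.51
now-frame [ 0.0075  0.0832 -0.0292] | turn rz -0.001 then [ 0.0074  0.0832 -0.0292]
(381, 200) [[0.6246, -0.2359], [0.5088, -0.2566]] ang -2.964
(338, 133) [[0.7919, -0.1005], [0.7694, -0.1542]] ang -1.967
```

```bash

python3 -m inch '[[0.0035,0.042,0,0,0,0,0.4],[0.0035,0.042,0,0,0,0,0.4],[0,0,0.04,0,0,0,0.4],[0,0,0.03,0,0,0,0.4]]' 
python3 go.py .598 .3205 .068 3.082
```

```text
clock: 15.55
position: [0.5979, 0.3209, 0.0995]
tool_rot: [3.141, -0.0, 3.087]
force: [0.2, -1.3, -0.9]
grip_width: 0.0512
finger_force: 0.0
t 15.55 pos [0.5979 0.3209 0.0995] rot [ 3.141 -0.     3.087] F [ 0.2 -1.3 -0.9] w 0.0512 ff 0.0 q7 0.39
now-frame [-0.0001 -0.0004  0.0315] | turn rz 0.005 then [-0.0001 -0.0004  0.0315]
```

```bash

python3 -m inch '[[0,0,0.02,0,0,0.005,0.4],[0,0,0.0115,0,0,0,0.4],[0,0,0,0,0,0,0.8],[0,0,0,0,0,0,0.8],[0,0,0,0,0,0,0.8]]' 70
python3 -m inch '[[0,0,0,0,0,0,0.8]]' 
python3 -m inch '[[0,0,-0.01,0,0,0,0.8],[0,0,-0.01,0,0,0,0.8],[0,0,-0.01,0,0,0,0.8],[0,0,-0.02,0,0,0,0.8],[0,0,-0.04,0,0,0,0.8]]' 
python3 -m inch '[[0,0,-0.04,0,0,0,0.8],[0,0,0,0,0,-0.116,0.8],[0,0,0,0,0,-0.116,0.8]]'
python3 go.py .5725 -.180 .19 3.317
```

```text
clock: 16.05
position: [0.5993, 0.3194, 0.0707]
tool_rot: [3.141, 0.001, 3.079]
force: [-0.9, -0.8, -1.3]
grip_width: 0.0261
finger_force: 69.0
clock: 16.15
position: [0.5993, 0.3194, 0.0706]
tool_rot: [3.141, 0.001, 3.079]
force: [0.1, 0.2, -0.4]
grip_width: 0.026
finger_force: 69.0
clock: 16.65
position: [0.5981, 0.3188, 0.1599]
tool_rot: [-3.14, -0.002, 3.08]
force: [1.0, 0.2, -1.2]
grip_width: 0.0258
finger_force: 71.0
clock: 16.95
position: [0.5993, 0.3199, 0.203]
tool_rot: [3.141, 0.004, -2.967]
force: [-0.6, 0.1, -1.6]
grip_width: 0.026
finger_force: 71.0
t 16.95 pos [0.5993 0.3199 0.203 ] rot [ 3.141  0.004 -2.967] F [-0.6  0.1 -1.6] w 0.026 ff 71.0 q7 0.66
now-frame [ 0.1133 -0.4876  0.013 ] | turn rz -0.001 then [ 0.1136 -0.4875  0.013 ]
```

```bash

python3 -m inch '[[0.0113,-0.0485,0,0,0,0,0.8],[0.0113,-0.0485,0,0,0,0,0.8],[0.0113,-0.0485,0,0,0,0,0.8],[0.0113,-0.0485,0,0,0,0,0.8],[0.0113,-0.0485,0,0,0,0,0.8]]' 
python3 -m inch '[[0.0113,-0.0485,0,0,0,0,0.8],[0.0113,-0.0485,0,0,0,0,0.8],[0.0113,-0.0485,0,0,0,0,0.8],[0.0113,-0.0485,0,0,0,0,0.8],[0.0113,-0.0485,0.005,0,0,0,0.8]]' 
python3 -m inch '[[0,0,0.04,0,0,0,0.8],[0,0,0.04,0,0,0,0.8],[0,0,0,0,0,0,0.8]]'
python3 go.py .5725 -.180 .036 3.317
```

```text
clock: 17.45
position: [0.5841, 0.069, 0.2013]
tool_rot: [-3.141, 0.002, -2.971]
force: [0.4, -1.0, -1.6]
grip_width: 0.0256
finger_force: 71.0
clock: 17.95
position: [0.5697, -0.1799, 0.1968]
tool_rot: [-3.14, 0.002, -2.971]
force: [1.6, -0.5, -1.9]
grip_width: 0.026
finger_force: 71.0
clock: 18.25
position: [0.5677, -0.178, 0.1121]
tool_rot: [3.14, -0.004, -2.972]
force: [-1.2, 0.2, -0.4]
grip_width: 0.0261
finger_force: 71.0
t 18.25 pos [ 0.5677 -0.178   0.1121] rot [ 3.14  -0.004 -2.972] F [-1.2  0.2 -0.4] w 0.0261 ff 71.0 q7 1.3
now-frame [-0.0044 -0.0028  0.0761] | turn rz -0.006 then [-0.0044 -0.0028  0.0761]
```

```bash

python3 -m inch '[[-0.0044,-0.0028,0.04,0,0,-0.006,0.8],[0,0,0.03,0,0,0,0.8],[0,0,0.004,0,0,0,0.8],[0,0,0,0,0,0,0.8]]'
python3 go.py .5725 -.180 .0346 3.317
```

```text
clock: 18.65
position: [0.5753, -0.1794, 0.0426]
tool_rot: [-3.141, 0.001, -2.965]
force: [0.3, 0.3, -0.7]
grip_width: 0.0259
finger_force: 71.0
t 18.65 pos [ 0.5753 -0.1794  0.0426] rot [-3.141e+00  1.000e-03 -2.965e+00] F [ 0.3  0.3 -0.7] w 0.0259 ff 71.0 q7 1.24
now-frame [ 0.0029 -0.0001  0.008 ] | turn rz 0.001 then [ 0.0029 -0.0001  0.008 ]
```

```bash

python3 -m inch '[[0.002,0,0.004,0,0,0,0.8],[0,0,0.0015,0,0,0,0.8]]'
python3 -m inch '[[0,0,0.0015,0,0,0,0.8]]'
python3 -m inch '[[0,0,0.001,0,0,0,0.8]]'
```

```text
clock: 18.85
position: [0.5729, -0.1804, 0.0366]
tool_rot: [-3.14, 0.001, -2.966]
force: [0.3, 0.5, -1.3]
grip_width: 0.0262
finger_force: 71.0
clock: 18.95
position: [0.5729, -0.1802, 0.0348]
tool_rot: [-3.141, 0.001, -2.966]
force: [-6.9, 4.1, 21.0]
grip_width: 0.0259
finger_force: 73.5
clock: 19.05
position: [0.573, -0.1796, 0.0342]
tool_rot: [-3.141, 0.001, -2.965]
force: [-10.1, 2.4, 30.7]
grip_width: 0.0259
finger_force: 74.3
```

```bash
cat > tubes.py <<'E'
from fit import *
import sys
im=snap("top",sys.argv[1]); m,cs=amber(im)
def T(x,y): return .05 if x>340 and y>170 else (.086 if x<250 else .014)
for q in cs:
    (x,y),wh,an=cv2.minAreaRect(q)
    if x<175 or x>430 or y<150: continue
    b=cv2.boxPoints(((x,y),wh,an)); L=[np.linalg.norm(b[i]-b[(i+1)%4]) for i in range(4)]; i=int(np.argmin(L))
    z=T(x,y)
    E=px2w("top",[(b[i]+b[(i+1)%4])/2,(b[(i+2)%4]+b[(i+3)%4])/2],z)[:,:2]
    # cap end: mean darkness beyond each end
    def dark(e,f):
        u=(e-f)/np.linalg.norm(e-f); p=w2px("top",[*(e+u*.02),z])[0].round().astype(int); return im[p[1]-1:p[1]+2,p[0]-1:p[0]+2].mean()
    if dark(E[0],E[1])<dark(E[1],E[0]): E=E[::-1]   # E[0] free end, E[1] cap side
    u=(E[1]-E[0])/np.linalg.norm(E[1]-E[0])
    print((round(x),round(y)),"z",z,"mid",(E[0]+.075*u).round(4),"yaw",round(np.arctan2(u[1],u[0]),3),"amberlen",round(np.linalg.norm(E[1]-E[0]),4))
E
python3 -m inch '[[0,0,-0.0015,0,0,0,0.8],[0,0,0,0,0,0,0.4],[0,0,0,0,0,0,0.4],[0,0,0,0,0,0,0.4],[0,0,-0.04,0,0,0,0.4]]' 
python3 -m inch '[[0,0,-0.05,0,0,0,0.2],[0,0,-0.05,0,0,0,0.2],[0,0,-0.05,0,0,0,0.2]]' 
python3 tubes.py top4
python3 go.py .5446 -.006 .1 1.594
```

```text
clock: 19.55
position: [0.5702, -0.18, 0.0708]
tool_rot: [3.139, -0.006, -2.965]
force: [0.2, 0.2, 0.6]
grip_width: 0.0513
finger_force: 0.0
clock: 19.85
position: [0.572, -0.1799, 0.2259]
tool_rot: [3.141, -0.0, -2.965]
force: [0.8, -0.9, 0.2]
grip_width: 0.0685
finger_force: 0.0
(299, 239) z 0.014 mid [0.4587 0.0113] yaw 1.612 amberlen 0.1175
(305, 210) z 0.014 mid [ 0.5449 -0.0058] yaw 1.595 amberlen 0.1136
(360, 208) z 0.05 mid [ 0.5694 -0.1782] yaw 0.193 amberlen 0.0984
t 19.9 pos [ 0.5748 -0.1794  0.2338] rot [-3.139  0.007 -2.965] F [ 3.   0.2 11.3] w 0.0682 ff 0.0 q7 1.41
now-frame [-0.0007  0.176   0.1338] | turn rz 1.724 then [ 0.1741 -0.0262  0.1338]
```

```bash

python3 -m inch '[[0,0,0,0,0,0.1437,0.3],[0,0,0,0,0,0.1437,0.3],[0,0,0,0,0,0.1437,0.3],[0,0,0,0,0,0.1437,0.3],[0,0,0,0,0,0.1437,0.3]]' >/dev/null
python3 -m inch '[[0,0,0,0,0,0.1437,0.3],[0,0,0,0,0,0.1437,0.3],[0,0,0,0,0,0.1437,0.3],[0,0,0,0,0,0.1437,0.3],[0,0,0,0,0,0.1437,0.3]]' >/dev/null
python3 -m inch '[[0,0,0,0,0,0.1437,0.3],[0,0,0,0,0,0.1437,0.3],[0.043,-0.0065,0.02,0,0,0,0.3],[0.043,-0.0065,0.02,0,0,0,0.3],[0.043,-0.0065,0.02,0,0,0,0.3]]' >/dev/null
python3 -m inch '[[0.043,-0.0065,0.02,0,0,0,0.3],[0,0,0.03,0,0,0,0.3],[0,0,0.03,0,0,0,0.3],[0,0,0,0,0,0,0.3]]'
python3 go.py .5449 -.0058 .005 1.595
```

```text
clock: 21.8
position: [0.5407, -0.0085, 0.0812]
tool_rot: [-3.137, -0.0, 1.594]
force: [-1.1, 0.6, 1.0]
grip_width: 0.0597
finger_force: 0.0
t 21.8 pos [ 0.5407 -0.0085  0.0812] rot [-3.137 -0.     1.594] F [-1.1  0.6  1. ] w 0.0597 ff 0.0 q7 -0.57
now-frame [0.0026 0.0043 0.0762] | turn rz -0.001 then [0.0026 0.0043 0.0762]
```

```bash

python3 -m inch '[[0.0026,0.004,0.04,0,0,0,0.3],[0,0,0.025,0,0,0,0.3],[0,0,0.006,0,0,0,0.3],[0,0,0,0,0,0,0.3]]'
python3 go.py .5449 -.0058 .005 1.595
python3 - <<'E'
from fit import *
im=snap("side","side5"); m,cs=amber(im)
for q in cs:
    r=cv2.minAreaRect(q); print(np.round(r[0]).tolist(),np.round(r[1],1).tolist())
E
```

```text
clock: 22.2
position: [0.5467, -0.0061, 0.0137]
tool_rot: [-3.141, -0.0, 1.593]
force: [0.8, 0.5, 1.1]
grip_width: 0.0598
finger_force: 0.0
t 22.2 pos [ 0.5467 -0.0061  0.0137] rot [-3.141 -0.     1.593] F [0.8 0.5 1.1] w 0.0598 ff 0.0 q7 -0.65
now-frame [ 0.0003 -0.0018  0.0087] | turn rz -0.002 then [ 0.0003 -0.0018  0.0087]
[344.0, 246.0] [7.1, 31.1]
[316.0, 233.0] [6.7, 15.6]
[351.0, 193.0] [39.9, 7.6]
[360.0, 182.0] [37.9, 7.4]
[277.0, 179.0] [20.0, 16.0]
[415.0, 138.0] [12.9, 20.9]
[383.0, 135.0] [7.7, 17.2]
```

```bash

python3 -m inch '[[0,-0.001,0.007,0,0,0,0.3],[0,0,0,0,0,0,0.8],[0,0,0,0,0,0,0.8],[0,0,0,0,0,0,0.8],[0,0,0,0,0,0,0.8]]' 70
python3 go.py
python3 -m inch '[[0,0,-0.03,0,0,0,0.8],[0,0,-0.04,0,0,0,0.8],[0,0,-0.05,0,0,0,0.8],[0,0,-0.04,0,0,0,0.8],[0,0,0,0,0,0,0.8]]'
python3 go.py .593 .2547 .2 3.084
```

```text
clock: 22.75
position: [0.5457, -0.0061, 0.0069]
tool_rot: [3.141, 0.0, 1.593]
force: [-2.8, -0.7, 11.3]
grip_width: 0.0259
finger_force: 68.2
t 22.75 pos [ 0.5457 -0.0061  0.0069] rot [3.141 0.    1.593] F [-2.8 -0.7 11.3] w 0.0259 ff 68.2 q7 -0.66
clock: 23.25
position: [0.5477, -0.0058, 0.1712]
tool_rot: [3.134, 0.0, 1.593]
force: [1.7, 0.4, -1.1]
grip_width: 0.0254
finger_force: 69.5
t 23.25 pos [ 0.5477 -0.0058  0.1712] rot [3.134 0.    1.593] F [ 1.7  0.4 -1.1] w 0.0254 ff 69.5 q7 -0.48
now-frame [ 0.2594  0.0511 -0.0288] | turn rz -1.491 then [-0.0303  0.2626 -0.0288]
```

```bash

python3 -m inch '[[0.0432,0.0085,0,0,0,0,0.8],[0.0432,0.0085,0,0,0,0,0.8],[0.0432,0.0085,0,0,0,0,0.8],[0.0432,0.0085,0,0,0,0,0.8],[0.0432,0.0085,0,0,0,0,0.8]]'>/dev/null
python3 -m inch '[[0.0432,0.0085,0,0,0,-0.149,0.8],[0,0,0,0,0,-0.149,0.8],[0,0,0,0,0,-0.149,0.8],[0,0,0,0,0,-0.149,0.8],[0,0,0,0,0,-0.149,0.8]]'
python3 -m inch '[[0,0,0,0,0,-0.149,0.8],[0,0,0,0,0,-0.149,0.8],[0,0,0,0,0,-0.149,0.8],[0,0,0,0,0,-0.149,0.8],[0,0,0,0,0,-0.149,0.8]]'
python3 go.py .593 .2547 .12 3.084
python3 - <<'E'
from h import *
im=snap("top","top6"); s=snap("side","side6")
a=cv2.resize(im[150:260,165:340],None,fx=2.28,fy=2.28,interpolation=cv2.INTER_CUBIC)
b=cv2.resize(s[150:310,160:335],None,fx=2.28,fy=2.28,interpolation=cv2.INTER_CUBIC)
W=np.zeros((b.shape[0],798,3),np.uint8);W[:a.shape[0],:399]=a[:,:399];W[:,399:]=b[:,:399];cv2.imwrite("pics/v6.png",W[:,:,::-1])
E
```

```text
clock: 24.25
position: [0.5904, 0.2542, 0.1657]
tool_rot: [-3.141, -0.0, 2.345]
force: [0.4, 0.1, -1.0]
grip_width: 0.0253
finger_force: 69.5
clock: 24.75
position: [0.5905, 0.254, 0.1658]
tool_rot: [-3.141, -0.0, 3.089]
force: [-0.2, -0.4, -0.7]
grip_width: 0.0251
finger_force: 69.7
t 24.75 pos [0.5905 0.254  0.1658] rot [-3.141 -0.     3.089] F [-0.2 -0.4 -0.7] w 0.0251 ff 69.7 q7 0.46
now-frame [-0.0024  0.0008  0.0458] | turn rz 0.005 then [-0.0024  0.0008  0.0458]
```

View pics/v6.png

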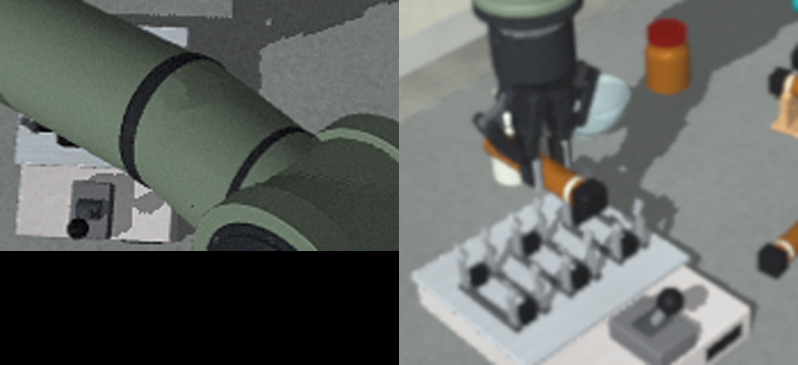

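```bash

python3 -m inch '[[-0.0024,0.0008,0.03,0,0,0.005,0.8],[0,0,0.014,0,0,0,0.8],[0,0,0,0,0,0,0.8]]'
python3 go.py .593 .2547 .079 3.084
```

```text
clock: 25.15
position: [0.5921, 0.2543, 0.1201]
tool_rot: [-3.14, -0.003, 3.076]
force: [-0.7, 0.1, -0.5]
grip_width: 0.0252
finger_force: 69.6
t 25.15 pos [0.5921 0.2543 0.1201] rot [-3.140e+00 -3.000e-03  3.076e+00] F [-0.7  0.1 -0.5] w 0.0252 ff 69.6 q7 0.42
now-frame [-0.0009  0.0005  0.0411] | turn rz -0.008 then [-0.0009  0.0005  0.0411]
```

```bash

python3 -m inch '[[-0.0009,0.0005,0.01,0,0,-0.008,0.8],[0,0,0.01,0,0,0,0.8]]'
python3 -m inch '[[0,0,0.006,0,0,0,0.8]]'
python3 -m inch '[[0,0,0.005,0,0,0,0.8]]'
python3 -m inch '[[0,0,0.005,0,0,0,0.8]]'
python3 -m inch '[[0,0,0.003,0,0,0,0.8]]'
python3 go.py
```

```text
clock: 25.35
position: [0.5945, 0.2556, 0.1024]
tool_rot: [3.141, 0.001, 3.086]
force: [-0.6, -4.4, 9.2]
grip_width: 0.0253
finger_force: 70.7
clock: 25.45
position: [0.5946, 0.2554, 0.0963]
tool_rot: [3.141, 0.001, 3.085]
force: [-0.7, -1.6, 16.1]
grip_width: 0.0253
finger_force: 71.4
clock: 25.55
position: [0.5946, 0.2555, 0.0915]
tool_rot: [3.141, 0.001, 3.085]
force: [-0.1, -1.8, 7.0]
grip_width: 0.0258
finger_force: 70.7
clock: 25.65
position: [0.5945, 0.2553, 0.0863]
tool_rot: [3.142, 0.001, 3.085]
force: [0.2, -1.1, 1.6]
grip_width: 0.0252
finger_force: 70.1
clock: 25.75
position: [0.5941, 0.2549, 0.0827]
tool_rot: [-3.141, 0.0, 3.085]
force: [0.6, -1.5, -1.3]
grip_width: 0.0255
finger_force: 69.8
t 25.75 pos [0.5941 0.2549 0.0827] rot [-3.141  0.     3.085] F [ 0.6 -1.5 -1.3] w 0.0255 ff 69.8 q7 0.4
```

```bash

python3 -m inch '[[0,0,0.002,0,0,0,0.8]]'
python3 -m inch '[[0,0,0.001,0,0,0,0.8]]'
python3 -m inch '[[0,0,0.001,0,0,0,0.8]]'
python3 -m inch '[[0,0,0.001,0,0,0,0.8]]'
```

```text
clock: 25.85
position: [0.5939, 0.2549, 0.0806]
tool_rot: [-3.141, -0.0, 3.086]
force: [-0.7, -3.6, -1.0]
grip_width: 0.0254
finger_force: 69.6
clock: 25.95
position: [0.5939, 0.2548, 0.0796]
tool_rot: [-3.141, -0.0, 3.086]
force: [-0.2, -3.5, -0.8]
grip_width: 0.0257
finger_force: 69.6
clock: 26.05
position: [0.5939, 0.2551, 0.0789]
tool_rot: [-3.141, -0.0, 3.086]
force: [-1.5, -4.0, 5.4]
grip_width: 0.0255
finger_force: 70.1
clock: 26.15
position: [0.594, 0.2551, 0.0787]
tool_rot: [-3.141, 0.0, 3.086]
force: [-7.0, -9.5, 22.9]
grip_width: 0.0256
finger_force: 71.9
```

```bash

python3 -m inch '[[0,0,-0.001,0,0,0,0.4],[0,0,0,0,0,0,0.4],[0,0,0,0,0,0,0.4],[0,0,0,0,0,0,0.4],[0,0,-0.04,0,0,0,0.4]]' 
python3 -m inch '[[0,0,-0.05,0,0,0,0.3],[0,0,-0.05,0,0,0,0.3],[0,-0.05,0,0,0,0.149,0.3],[0,0,0,0,0,0.149,0.3],[0,0,0,0,0,0.149,0.3]]' 
python3 -m inch '[[0,0,0,0,0,0.149,0.3],[0,0,0,0,0,0.149,0.3],[0,0,0,0,0,0.149,0.3],[0,0,0,0,0,0.149,0.3],[0,0,0,0,0,0.149,0.3]]' 
python3 -m inch '[[0,0,0,0,0,0.149,0.3],[0,0,0,0,0,0.149,0.3]]' 
python3 tubes.py top7
python3 go.py .4587 .0113 .1 1.612
```

```text
clock: 26.65
position: [0.5923, 0.254, 0.1154]
tool_rot: [-3.139, -0.006, 3.087]
force: [0.5, -1.3, 0.5]
grip_width: 0.0516
finger_force: 0.0
clock: 27.15
position: [0.5918, 0.2036, 0.2194]
tool_rot: [3.142, 0.001, 2.631]
force: [-0.3, 1.0, 0.6]
grip_width: 0.0599
finger_force: 0.0
clock: 27.65
position: [0.5912, 0.2055, 0.2191]
tool_rot: [3.141, -0.0, 1.888]
force: [0.3, -0.4, 0.7]
grip_width: 0.0598
finger_force: 0.0
clock: 27.85
position: [0.5912, 0.2055, 0.2191]
tool_rot: [3.142, -0.0, 1.59]
force: [0.4, 0.2, -0.8]
grip_width: 0.0599
finger_force: 0.0
(303, 239) z 0.014 mid [0.4585 0.0131] yaw 1.612 amberlen 0.0883
(359, 203) z 0.05 mid [ 0.5693 -0.1784] yaw 0.169 amberlen 0.1284
(381, 200) z 0.05 mid [ 0.5826 -0.2434] yaw 0.174 amberlen 0.1176
t 27.9 pos [0.5912 0.2056 0.2192] rot [ 3.141 -0.     1.581] F [ 0.6 -0.5 -0.4] w 0.0599 ff 0.0 q7 -0.78
now-frame [-0.193  -0.1344  0.1192] | turn rz -0.031 then [-0.1887 -0.1404  0.1192]
```

```bash

python3 -m inch '[[-0.0375,-0.028,0.01,0,0,-0.031,0.3],[-0.0375,-0.028,0.01,0,0,0,0.3],[-0.0375,-0.028,0.01,0,0,0,0.3],[-0.0375,-0.028,0.01,0,0,0,0.3],[-0.0375,-0.028,0.01,0,0,0,0.3]]'
python3 -m inch '[[0,0,0.035,0,0,0,0.3],[0,0,0.035,0,0,0,0.3],[0,0,0,0,0,0,0.3]]'
python3 go.py .4586 .012 .006 1.612
```

```text
clock: 28.4
position: [0.4596, 0.0098, 0.1688]
tool_rot: [3.141, 0.0, 1.631]
force: [1.5, -0.7, -0.7]
grip_width: 0.0597
finger_force: 0.0
clock: 28.7
position: [0.459, 0.0109, 0.0965]
tool_rot: [-3.137, -0.001, 1.63]
force: [-0.3, 0.1, 0.7]
grip_width: 0.0599
finger_force: 0.0
t 28.7 pos [0.459  0.0109 0.0965] rot [-3.137e+00 -1.000e-03  1.630e+00] F [-0.3  0.1  0.7] w 0.0599 ff 0.0 q7 -0.62
now-frame [ 0.0011 -0.0003  0.0905] | turn rz 0.018 then [ 0.0011 -0.0003  0.0905]
```

```bash

python3 -m inch '[[0.001,0,0.04,0,0,0.018,0.3],[0,0,0.03,0,0,0,0.3],[0,0,0.012,0,0,0,0.3],[0,0,0.004,0,0,0,0.3],[0,0,0,0,0,0,0.3]]'
python3 go.py .4586 .012 .006 1.612
```

```text
clock: 29.2
position: [0.4614, 0.0124, 0.014]
tool_rot: [3.141, 0.0, 1.61]
force: [-0.4, -1.0, -0.5]
grip_width: 0.06
finger_force: 0.0
t 29.2 pos [0.4614 0.0124 0.014 ] rot [3.141 0.    1.61 ] F [-0.4 -1.  -0.5] w 0.06 ff 0.0 q7 -0.8
now-frame [-0.0003 -0.0028  0.008 ] | turn rz -0.002 then [-0.0003 -0.0028  0.008 ]
```

```bash

python3 -m inch '[[0,-0.002,0.006,0,0,0,0.3],[0,0,0,0,0,0,0.8],[0,0,0,0,0,0,0.8],[0,0,0,0,0,0,0.8],[0,0,0,0,0,0,0.8]]' 70
python3 go.py
python3 -m inch '[[0,0,-0.03,0,0,0,0.8],[0,0,-0.04,0,0,0,0.8],[0,0,-0.05,0,0,0,0.8],[0,0,-0.04,0,0,0,0.8],[0,0,0,0,0,0,0.8]]'
python3 go.py .599 .3194 .17 3.084
```

```text
clock: 29.7
position: [0.4591, 0.0119, 0.0078]
tool_rot: [3.141, 0.0, 1.609]
force: [-4.1, 0.1, 15.6]
grip_width: 0.0253
finger_force: 67.9
t 29.7 pos [0.4591 0.0119 0.0078] rot [3.141 0.    1.609] F [-4.1  0.1 15.6] w 0.0253 ff 67.9 q7 -0.82
clock: 30.2
position: [0.4608, 0.0122, 0.1715]
tool_rot: [3.135, 0.001, 1.609]
force: [0.7, 0.0, -2.7]
grip_width: 0.0255
finger_force: 70.5
t 30.2 pos [0.4608 0.0122 0.1715] rot [3.135e+00 1.000e-03 1.609e+00] F [ 0.7  0.  -2.7] w 0.0255 ff 70.5 q7 -0.53
now-frame [0.3018 0.1498 0.0015] | turn rz -1.475 then [-0.1203  0.3147  0.0015]
```

```bash

python3 -m inch '[[0.0377,0.0187,0,0,0,0,0.8],[0.0377,0.0187,0,0,0,0,0.8],[0.0377,0.0187,0,0,0,0,0.8],[0.0377,0.0187,0,0,0,0,0.8],[0.0377,0.0187,0,0,0,0,0.8]]'>/dev/null
python3 -m inch '[[0.0377,0.0187,0,0,0,0,0.8],[0.0377,0.0187,0,0,0,0,0.8],[0.0377,0.0187,0,0,0,0,0.8],[0,0,0,0,0,-0.1475,0.8],[0,0,0,0,0,-0.1475,0.8]]'>/dev/null
python3 -m inch '[[0,0,0,0,0,-0.1475,0.8],[0,0,0,0,0,-0.1475,0.8],[0,0,0,0,0,-0.1475,0.8],[0,0,0,0,0,-0.1475,0.8],[0,0,0,0,0,-0.1475,0.8]]'>/dev/null
python3 -m inch '[[0,0,0,0,0,-0.1475,0.8],[0,0,0,0,0,-0.1475,0.8],[0,0,0,0,0,-0.1475,0.8],[0,0,0,0,0,0,0.8]]'
python3 go.py .599 .3194 .12 3.084
```

```text
clock: 32.1
position: [0.5964, 0.3188, 0.1661]
tool_rot: [-3.141, -0.001, 3.087]
force: [-1.1, 0.9, -1.9]
grip_width: 0.0251
finger_force: 70.5
t 32.1 pos [0.5964 0.3188 0.1661] rot [-3.141e+00 -1.000e-03  3.087e+00] F [-1.1  0.9 -1.9] w 0.0251 ff 70.5 q7 0.4
now-frame [-0.0025  0.0007  0.0461] | turn rz 0.003 then [-0.0025  0.0007  0.0461]
```

```bash

python3 -m inch '[[-0.0024,0.0007,0.03,0,0,0.003,0.8],[0,0,0.016,0,0,0,0.8],[0,0,0,0,0,0,0.8]]'
python3 go.py .599 .3194 .0798 3.084
```

```text
clock: 32.4
position: [0.5981, 0.3188, 0.1184]
tool_rot: [-3.139, -0.003, 3.079]
force: [-0.1, -0.3, -1.4]
grip_width: 0.025
finger_force: 70.5
t 32.4 pos [0.5981 0.3188 0.1184] rot [-3.139e+00 -3.000e-03  3.079e+00] F [-0.1 -0.3 -1.4] w 0.025 ff 70.5 q7 0.37
now-frame [-0.0009  0.0006  0.0386] | turn rz -0.005 then [-0.0009  0.0006  0.0386]
```

```bash

python3 -m inch '[[-0.0009,0.0006,0.01,0,0,-0.005,0.8],[0,0,0.008,0,0,0,0.8]]'
python3 -m inch '[[0,0,0.006,0,0,0,0.8]]'
python3 -m inch '[[0,0,0.005,0,0,0,0.8]]'
python3 -m inch '[[0,0,0.005,0,0,0,0.8]]'
python3 -m inch '[[0,0,0.002,0,0,0,0.8]]'
python3 go.py
```

```text
clock: 32.6
position: [0.6004, 0.3205, 0.1033]
tool_rot: [3.141, 0.001, 3.086]
force: [0.9, -2.7, 6.2]
grip_width: 0.0251
finger_force: 71.1
clock: 32.7
position: [0.6007, 0.3207, 0.0978]
tool_rot: [3.141, 0.002, 3.085]
force: [-1.2, -1.7, 16.6]
grip_width: 0.0256
finger_force: 72.4
clock: 32.8
position: [0.6007, 0.3208, 0.093]
tool_rot: [3.14, 0.002, 3.085]
force: [0.2, -1.4, 7.0]
grip_width: 0.0254
finger_force: 71.6
clock: 32.9
position: [0.6005, 0.3204, 0.0875]
tool_rot: [3.141, 0.001, 3.085]
force: [0.7, -2.0, 1.2]
grip_width: 0.0256
finger_force: 71.0
clock: 33.0
position: [0.6002, 0.32, 0.0848]
tool_rot: [-3.141, 0.0, 3.086]
force: [-0.1, -0.4, -1.2]
grip_width: 0.0255
finger_force: 70.7
t 33.0 pos [0.6002 0.32   0.0848] rot [-3.141  0.     3.086] F [-0.1 -0.4 -1.2] w 0.0255 ff 70.7 q7 0.35
```

```bash

python3 -m inch '[[0,0,0.003,0,0,0,0.8]]'
python3 -m inch '[[0,0,0.001,0,0,0,0.8]]'
python3 -m inch '[[0,0,0.001,0,0,0,0.8]]'
python3 -m inch '[[0,0,0.001,0,0,0,0.8]]'
```

```text
clock: 33.1
position: [0.6001, 0.3202, 0.0819]
tool_rot: [-3.142, 0.0, 3.086]
force: [0.7, -0.2, -1.6]
grip_width: 0.0253
finger_force: 70.5
clock: 33.2
position: [0.5999, 0.3198, 0.0805]
tool_rot: [-3.141, -0.0, 3.086]
force: [0.9, -3.0, -1.1]
grip_width: 0.025
finger_force: 70.4
clock: 33.3
position: [0.6, 0.32, 0.0799]
tool_rot: [-3.141, -0.0, 3.086]
force: [-2.4, -5.1, 8.1]
grip_width: 0.0251
finger_force: 71.3
clock: 33.4
position: [0.6, 0.3201, 0.0797]
tool_rot: [-3.141, 0.0, 3.086]
force: [-6.3, -9.2, 20.6]
grip_width: 0.0256
finger_force: 72.6
```

```bash

python3 -m inch '[[0,0,-0.001,0,0,0,0.4],[0,0,0,0,0,0,0.4],[0,0,0,0,0,0,0.4],[0,0,0,0,0,0,0.4],[0,0,-0.04,0,0,0,0.4]]' 
python3 -m inch '[[0,0,-0.05,0,0,0,0.4],[0,0,-0.05,0,0,0,0.4],[0,-0.05,0,0,0,0,0.4],[0,-0.05,0,0,0,0,0.4],[0,-0.05,0,0,0,0,0.4]]' >/dev/null
python3 -m inch '[[0,-0.05,0,0,0,0,0.4],[0,-0.05,0,0,0,0,0.4],[0,-0.05,0,0,0,0,0.4],[0,-0.05,0,0,0,0,0.4]]' 
python3 - <<'E'
from h import *
im=snap("top","top8"); s=snap("side","side8")
for c in("top","side"): print([(round(d["score"],2),np.round(d["xy"],1).tolist()) for d in landmark_of("switch_tip",c)][:2])
a=cv2.resize(im[155:260,165:340],None,fx=3,fy=3,interpolation=cv2.INTER_CUBIC)[:,:400]
b=cv2.resize(s[150:320,180:380],None,fx=2,fy=2,interpolation=cv2.INTER_CUBIC)
W=np.zeros((345,800,3),np.uint8);W[:a.shape[0],:400]=a;W[:340,400:]=b;cv2.imwrite("pics/v8.png",W[:,:,::-1])
E
python3 tubes.py top9
```

```text
clock: 33.9
position: [0.5984, 0.3187, 0.1161]
tool_rot: [-3.138, -0.005, 3.087]
force: [-0.5, -0.8, 0.5]
grip_width: 0.0514
finger_force: 0.0
clock: 34.8
position: [0.5803, -0.0312, 0.2202]
tool_rot: [-3.142, 0.0, 3.086]
force: [1.3, -0.4, 0.2]
grip_width: 0.0512
finger_force: 0.0
[(0.49, [200.1, 252.1]), (0.26, [231.8, 191.7])]
[(0.68, [280.1, 279.3])]
(380, 195) z 0.05 mid [ 0.6108 -0.2382] yaw 0.177 amberlen 0.0896
(206, 186) z 0.086 mid [0.5968 0.2566] yaw 3.084 amberlen 0.1228
(184, 185) z 0.086 mid [0.6016 0.3207] yaw 3.08 amberlen 0.1227
```

View pics/v8.png

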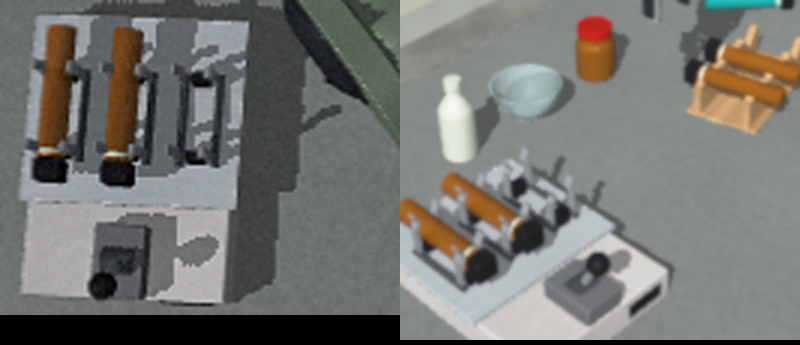

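```bash

python3 -m inch '[[0.027,0.04,0,0,0,0,0.4],[0.027,0.04,0,0,0,0,0.4],[0.027,0.04,0,0,0,0,0.4],[0.027,0.04,0,0,0,0,0.4],[0.027,0.04,0,0,0,0,0.4]]' >/dev/null
python3 -m inch '[[0,0.04,0,0,0,0,0.4],[0,0.04,0,0,0,0,0.4],[0,0,0.03,0,0,0,0.4],[0,0,0,0,0,0,0.4]]' 
python3 go.py .4275 .2637 .0955 3.08
```

```text
clock: 35.95
position: [0.4592, 0.2594, 0.1879]
tool_rot: [-3.14, -0.003, 3.091]
force: [0.7, -1.3, 0.6]
grip_width: 0.0518
finger_force: 0.0
t 35.95 pos [0.4592 0.2594 0.1879] rot [-3.140e+00 -3.000e-03  3.091e+00] F [ 0.7 -1.3  0.6] w 0.0518 ff 0.0 q7 0.29
now-frame [0.0319 0.0027 0.0924] | turn rz 0.011 then [0.0319 0.0024 0.0924]
```

```bash

python3 -m inch '[[0.032,0.0026,0,0,0,0.011,0.4],[0,0,0.04,0,0,0,0.4],[0,0,0.03,0,0,0,0.4],[0,0,0.02,0,0,0,0.4],[0,0,0,0,0,0,0.4]]' 
python3 -m inch '[[0,0,0,0,0,0,0.8],[0,0,0,0,0,0,0.8],[0,0,0,0,0,0,0.8],[0,0,0,0,0,0,0.8]]' 20
python3 go.py .4275 .2637 .0955 3.08
```

```text
clock: 36.45
position: [0.4286, 0.2617, 0.0991]
tool_rot: [-3.14, -0.002, 3.076]
force: [-0.2, 0.2, 0.6]
grip_width: 0.051
finger_force: 0.0
clock: 36.85
position: [0.4301, 0.2632, 0.1016]
tool_rot: [3.14, 0.002, 3.076]
force: [-2.2, 2.8, 8.5]
grip_width: 0.0244
finger_force: 19.8
t 36.85 pos [0.4301 0.2632 0.1016] rot [3.140e+00 2.000e-03 3.076e+00] F [-2.2  2.8  8.5] w 0.0244 ff 19.8 q7 0.11
now-frame [0.0026 0.0003 0.0061] | turn rz -0.004 then [0.0026 0.0003 0.0061]
```

```bash

python3 -m inch '[[-0.013,0,-0.005,0,0,0,0.8],[-0.013,0,-0.002,0,0,0,0.8],[-0.013,0,0.002,0,0,0,0.8],[-0.012,0,0.005,0,0,0,0.8],[-0.003,0,0,0,0,0,0.8]]'
python3 go.py
```

```text
clock: 37.35
position: [0.4846, 0.2597, 0.1008]
tool_rot: [3.139, 0.001, 3.075]
force: [-4.8, 7.1, -5.3]
grip_width: 0.0243
finger_force: 19.9
t 37.35 pos [0.4846 0.2597 0.1008] rot [3.139e+00 1.000e-03 3.075e+00] F [-4.8  7.1 -5.3] w 0.0243 ff 19.9 q7 0.21
```

```bash

python3 -m inch '[[-0.0015,0,0,0,0,0,0.8]]'
python3 -m inch '[[0,0,0,0,0,0,0.4],[0,0,0,0,0,0,0.4],[0,0,0,0,0,0,0.4],[0,0,-0.04,0,0,0,0.4],[0,0,-0.05,0,0,0,0.4]]'
python3 -m inch '[[0,0,-0.05,0,0,0,0.4],[0,-0.05,0,0,0,0,0.4],[0,-0.05,0,0,0,0,0.4],[0,-0.05,0,0,0,0,0.4],[0,-0.05,0,0,0,0,0.4]]' >/dev/null
python3 -m inch '[[0,-0.05,0,0,0,0,0.4],[0,-0.05,0,0,0,0,0.4],[0,0,0,0,0,0,0.4]]'
python3 - <<'E'
from h import *
im=snap("top","top10"); s=snap("side","side10")
for c in("top","side"): print([(round(d["score"],2),np.round(d["xy"],1).tolist()) for d in landmark_of("switch_tip",c)][:2])
a=cv2.resize(im[165:265,165:415],None,fx=1.6,fy=1.6,interpolation=cv2.INTER_CUBIC)[:,:400]
a=cv2.resize(im[155:265,165:425],(400,169),interpolation=cv2.INTER_CUBIC)
b=cv2.resize(s[150:320,180:400],(400,309),interpolation=cv2.INTER_CUBIC)
W=np.zeros((310,800,3),np.uint8);W[:169,:400]=a;W[:309,400:]=b;cv2.imwrite("pics/v10.png",W[:,:,::-1])
E
python3 tubes.py top11
```

```text
clock: 37.45
position: [0.4849, 0.2596, 0.1007]
tool_rot: [3.139, -0.0, 3.076]
force: [-5.2, 8.1, -7.4]
grip_width: 0.0244
finger_force: 20.0
clock: 37.95
position: [0.484, 0.2579, 0.1901]
tool_rot: [-3.14, -0.003, 3.076]
force: [1.2, 0.7, 0.7]
grip_width: 0.0513
finger_force: 0.0
clock: 38.75
position: [0.4642, -0.048, 0.2394]
tool_rot: [-3.139, -0.002, 3.065]
force: [-0.0, 0.9, 0.1]
grip_width: 0.051
finger_force: 0.0
[(0.44, [199.5, 233.3])]
[(0.74, [263.0, 269.8])]
(359, 205) z 0.05 mid [ 0.5698 -0.1783] yaw 0.177 amberlen 0.1181
(381, 200) z 0.05 mid [ 0.5825 -0.2429] yaw 0.182 amberlen 0.1177
(206, 186) z 0.086 mid [0.5971 0.2566] yaw 3.08 amberlen 0.123
(184, 185) z 0.086 mid [0.6008 0.3207] yaw 3.084 amberlen 0.1219
```

View pics/v10.png

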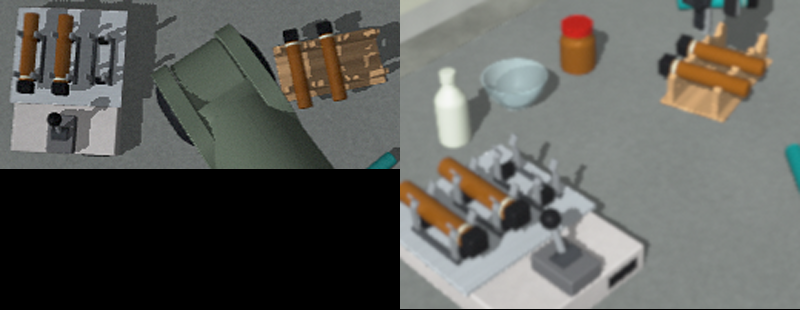

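```bash
python3 - <<'E'
from h import *
for c,(x0,y0,x1,y1) in {"top":(190,222,212,244),"side":(254,258,274,280)}.items():
    a=cv2.imread(f"pics/{c}0.png",0)[y0:y1,x0:x1]; b=cv2.imread(f"pics/{c}10.png",0)[y0:y1,x0:x1]
    for q in(a,b):
        m=q<38; y,x=np.nonzero(m); print(c,m.sum(),x.mean()+x0,y.mean()+y0)
o=np.array([.594,.2537]);cc,s=np.cos(-.06),np.sin(-.06)
for t in(.7,.8,.9,1.0):
    x=-.14+.055*np.sin(t-.5); z=.064+.055*np.cos(t-.5); w=[[o[0]+cc*x,o[1]+s*x,z]]
    print(t,w2px("top",w).round(1),w2px("side",w).round(1))
a=np.hstack([cv2.resize(cv2.imread(f"pics/{c}{n}.png")[y:y+40,x:x+40],(200,200),interpolation=cv2.INTER_CUBIC) for c,x,y in(("top",180,215),("side",245,250)) for n in(0,10)])
cv2.imwrite("pics/sw.png",a)
E
```

```text
top 79 201.26582278481013 233.73417721518987
top 73 201.2054794520548 233.53424657534248
side 42 262.45238095238096 265.9761904761905
side 26 262.46153846153845 263.6923076923077
0.7 [[199.7 235.9]] [[265.8 271.6]]
0.8 [[200. 234.]] [[264.1 270.9]]
0.9 [[200.3 232.2]] [[262.4 270.5]]
1.0 [[200.7 230.5]] [[260.8 270.2]]
```

View pics/sw.png

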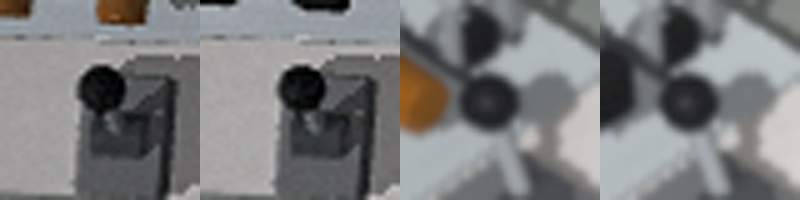

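```bash
python3 -c "
from workcell import bot
print(bot.job_done())"
```

```text
the job is handed in; nothing more can be done
None
```

The changeover is handed in at about 39 s on the robot's clock: I switched off first, moved both finished tubes to the rack, snapped both fresh tubes home in stations 0 and 1, then set the switch back to run (last pictures agree; no verdict came back).

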